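Line up the keeper hinge over a cradled toe bone and hold it for the pin

TASK

Lay the toe bone in the cradle stand, its thick end in the wide saddle and its thin end in the narrow one, and let go of it. Then bring the keeper over it: bring its two hinge knuckles, without forcing them, into the gaps between the three knuckles on the stand until the holes of all five are in one straight line, arm level over the bone but not resting on it, and finish holding it there, still and in your grip, so that a colleague can slide the hinge pin through. Leave the pin and the other things on the bench alone.

Things in the scene. Friction and masses are not known exactly. Their poses are not given: they have to be found in the camera images.
- stand: Fixed cradle stand: wooden board 186x124x18 mm with two narrow saddles and behind them a jamb block (front face x = 96 mm, 60 mm wide) that carries a hinge leaf with three knuckles. Origin on the bench under the middle between the saddles; z up, +x from the saddles to the block (about away from the robot), +y from the narrow saddle to the wide one. Its highest point is z = 104 mm.
- saddle_wide (a point): Middle of the wide saddle's floor (stand x 0, y 33, z 58 mm). Each saddle is a cork-lined trough 10 mm thick along y, with a level floor (here 26 mm wide along x) and sides that rise outward at 45 degrees by 10 mm. Between the saddles all is open down to the board.
- saddle_narrow (a point): Middle of the narrow saddle's floor (stand x 0, y -31, z 58 mm), 18 mm wide along x, otherwise like the wide one.
- stand_bore_left (a point): Point on the stand's hinge axis (level, along stand y, at x 85, z 95 mm) at y = +18 mm: where keeper_bore_left belongs. The stand's three knuckles are steel tubes (18 mm outside, 10 mm bore) over y = -30..-20, -5..5 and 20..30 mm; the two gaps of 15 mm between them are open from above to below. Axes as the stand.
- stand_bore_right (a point): The same axis at stand y = -18 mm: where keeper_bore_right belongs.
- toe_bone: Tan fossil toe bone, dumbbell-shaped, 92 mm long, about 60 g, lying on its flat underside. Origin in the underside near the middle, z up; its length runs along (-0.56, 0.83, 0) of its own frame toward the thick end. Thick end 35 mm wide, 30 high; thin end 30 wide, 24 high; shaft 21 wide, 22 high, 28 long.
- bone_thick_end (a point): On the bone's underside below the middle of its thick end, 28 mm from the origin; axes as the bone.
- bone_thin_end (a point): On the bone's underside below the middle of its thin end, 36 mm from the origin, 64 mm from bone_thick_end; axes as the bone.
- bone_shaft (a point): Middle of the shaft, 11 mm above the underside: a good place to grip, across the shaft. It lies over the stand's origin, between the saddles, when the bone is in place.
- keeper: Keeper, about 160 g: steel hinge leaf with an aluminium bar as arm, lying level on its two knuckles and its pad. Origin in the middle of its hinge axis, 9 mm above what it lies on; y along the hinge axis, z up, the arm runs to -x (98 mm). With the hinge lined up and the arm level over the bone its frame is parallel to the stand's, and the pad hangs about 6 mm clear of the bone.
- keeper_bore_left (a point): On the keeper's hinge axis at an outer knuckle face, keeper y = +18 mm. The knuckles (18 mm outside, 10 mm bore, rims eased) cover y = -18..-7 and 7..18 mm: 2 mm play to either side in the stand's gaps. The leaf behind them (48 mm wide, z 5..9 mm) covers x = -11..-33 mm.
- keeper_bore_right (a point): On the keeper's hinge axis at its other outer knuckle face, keeper y = -18 mm.
- keeper_grip (a point): Keeper x -52, z +16 mm: middle of the bar's free length. Grip here, across the bar (14 mm wide, 14 mm high, z 9..23 mm); its sides are free from x = -35 to -74 mm. Beyond, at x = -85, a rubber pad 20 mm across hangs from it down to z -9 mm and a small nut stands on it.
- hinge_pin: Steel hinge pin with a pull ring, 7 mm thick, 108 mm long, lying on the bench; for the colleague, not to be moved.
- brush: Flat dust brush with a red handle, 184 mm long; bystander.
- air_scribe: Black and steel air pen, 177 mm long; bystander.
- chisel: Hand chisel with a wooden handle, 164 mm long; bystander.
- clod: Brown lump of rock, 34x36x21 mm; bystander.
Things that resemble listed ones, but are neither listed nor needed, are in the scene too. Of the things that look like the keeper, the larger one is meant.

How it is judged:
By the outcome, as a careful person would: the job done as asked, in the order asked, and still so for the second after the job is handed in, while the arm keeps its last pose, push and grip.
It also fails if it takes over 51 s, if anything falls off the work surface, if the arm or the gripper's body presses on something with over 40 N, if the wrist force passes 120 N, or if a joint passes its speed limit or range.

ROBOT

A 6-joint arm with a two-finger parallel gripper is mounted at the origin on a cart in front of the work surface, level with it; the furniture and walls round the work are solid. World frame = base frame: x ahead of the robot, y to its left, z up, the work surface at z = 0. Lengths are in m, angles in rad, forces in N, time in s.
With the tool pointing down it reaches from about 0.375 to 0.9 m from the base axis. Payload 3.1 kg.
Tool frame: the origin (TCP) lies at the very end of the fingers, on their centre line; the grasp point (between the pads) lies 19 mm behind it; z points along the fingers, y is the direction in which the jaws open and shut (so a half turn about z gives the same grasp; the last joint's range is limited). The gripper opens to 85 mm and grips with 20 to 120 N. Pads are 22 mm wide; open, the fingers measure 114 mm over their backs; the gripper's body (76 mm by 85 mm) begins 54 mm behind the grasp point. The pads swing forward as they close: fully open they stand 13 mm farther back than shut.
Start: joints at [-1.325, 0.527, 1.433, -0, 1.181, -0.178], TCP at [0.257, -0.57, 0.231] pointing down, gripper open.
Joint ranges: [-3.08, 3.08], [-0.75, 2.2], [0.22, 2.44], [-1.43, 4.57], [0, 2.65], [-2.85, 2.85]. Speed limits (rad/s): [2.79, 2.79, 3.14, 3.14, 3.14, 3.14].

INTERFACE

Orientations are given as a unit quaternion [w, x, y, z].
In Python, from cell import arm gives the robot as it stands.
- The arm moves only by the shell command python3 -m crank 'ROWS' [FORCE]. ROWS is JSON, a list of rows, each a list of 3 entries, a list of its own where there are three numbers: the shift along the world's x, y, z in m, then the turn, a rotation vector about the world's x, y, z in rad, then the opening, from 0 (shut) to 1 (fully open). A call has 1 to 8 rows; each row is the pose to reach, as a shift and turn from the pose commanded when the call began; what a row does not reach only later rows make up. A row lasts 1/12 s, in which the tool goes at most 41.7 mm and 7.16 degrees, less where a joint would pass 70% of its speed; a pose out of reach is approached as far as the arm can. A call with a gripper value outside its range is refused whole. The fingers move at their own pace and stop on an object; FORCE is the grip in N (left out, the last holds). Time passes only in rows, so rows that repeat a pose let the fingers close. It gives the time, the measured TCP pose, the force and the opening at its end, in the units of the state.
- arm.get_obs(): the state, without advancing time (a new reading comes with each control period).
- arm.capture(name): name is "scene" or "top"; returns the picture (400x640x3 uint8, blue, green, red); there is no depth.
- arm.camera_model(name): a dict with "K" (3x3 intrinsics, pixels), "k1" (the pictures are not rectified: a ray, as slopes to the right and down, at radius r is drawn at 1 + k1 r^2 times it, then the intrinsics apply), "R" (3x3) and "t" (3): a world point X has camera coordinates R X + t. Camera axes: x right, y down, z forward; pixel columns grow to the right and rows downward; lengths in m; the calibration is good to about 2 mm. A picture is of the moment at which its call begins. camera_model takes no time and is no camera call.
- arm.finish_job(): hands the job in, once; it reports no verdict.
Trained networks look in the newest picture that a camera, given by its name, has taken for a name from the list of things; names that differ only in an ending like _2 or _b are one class to them, and where a whole thing is asked for, a point or a joint stands for the part that bears it (a point fixed in the world has none). Each returns a list of dicts, best first, with "confidence" (0 to 1); they miss things now and then, are a little off and sometimes report something else, mostly with a low value. They report only what shows in the picture. A call takes as long as a camera call. They do not tell look-alikes from the thing itself.
- arm.look_for(label, camera): "location" ([column, row] in pixels, amid what is visible of it).
- arm.outline_of(label, camera): "pixels" (400x640 bool, what is visible of it) and "location" ([column, row] in pixels, amid what is visible of it).
The state is a dict: "clock": time; "joints": joint angles; "joint_vel": joint speeds; "joint_torque": joint torques, N m; "position": TCP position; "tool_rot": TCP orientation; "wrist_force": force on the tool from outside, world axes, zero at the start; "wrist_torque": the same for the moment, N m; "width": opening from 0.0 (shut) to 1.0 (fully open).
Only numpy, scipy, OpenCV 4.12 (cv2) and the standard library are available. Lean on these libraries where they do the work, as an engineer would, in place of code of your own. Each camera call takes 0.05 s, during which the arm holds its last target.

## Working session

There is one attempt and no reset: what is moved stays moved. The work goes in short steps, Python scripts to look and compute and a shell command to move; the robot and the scene stay as the last step left them, time stands still between calls to the robot, and variables do not carry over. Pictures are saved under pics/ and viewed, and the job is handed in when it is done.

```bash
ls; mkdir -p pics
python3 - <<'E'
from cell import arm
import cv2,numpy as np
np.set_printoptions(precision=4,suppress=True)
o=arm.get_obs();print(o)
for n in("scene","top"):
    im=arm.capture(n);cv2.imwrite(f"pics/{n}0.png",im)
    m=arm.camera_model(n);print(n,m)
E
```

```text
pics
{'clock': 0.0, 'joints': array([-1.3255,  0.5284,  1.4339,  0.    ,  1.1814, -0.1785]), 'joint_vel': array([-0.0003, -0.0002,  0.0004,  0.0007,  0.0008, -0.0006]), 'joint_torque': array([ -0.0002, -44.2356, -17.8023,  -0.0003,   0.0085,  -0.    ]), 'position': array([ 0.2569, -0.569 ,  0.2304]), 'tool_rot': array([-0.0011,  0.9776,  0.2103, -0.    ]), 'wrist_force': array([-0.3527,  0.0023,  0.111 ]), 'wrist_torque': array([ 0.0204, -0.0418, -0.0178]), 'width': 1.000674681925806}
scene {'K': array([[496.4273,   0.    , 323.7301],
       [  0.    , 496.4273, 198.9405],
       [  0.    ,   0.    ,   1.    ]]), 'k1': -0.07348656706578184, 'R': array([[-0.8869, -0.4617, -0.016 ],
       [-0.2198,  0.4522, -0.8644],
       [ 0.4064, -0.7631, -0.5026]]), 't': array([0.4005, 0.2623, 0.9239])}
top {'K': array([[376.4428,   0.    , 315.4014],
       [  0.    , 376.4428, 202.1265],
       [  0.    ,   0.    ,   1.    ]]), 'k1': -0.0436899860300496, 'R': array([[-0.0258, -0.9995,  0.0204],
       [-0.9867,  0.0222, -0.1607],
       [ 0.1602, -0.0243, -0.9868]]), 't': array([-0.1442,  0.5655,  0.8478])}
```

View pics/scene0.png

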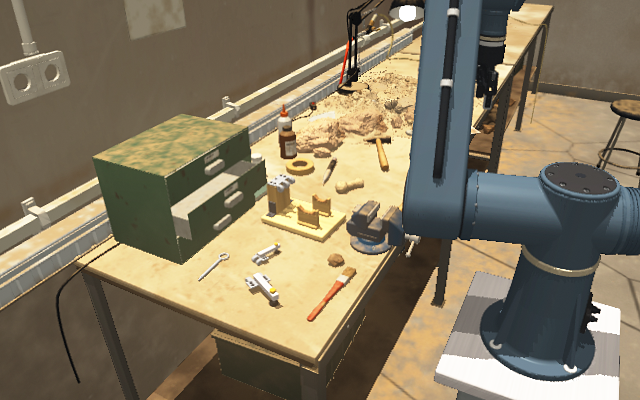

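View pics/top0.png

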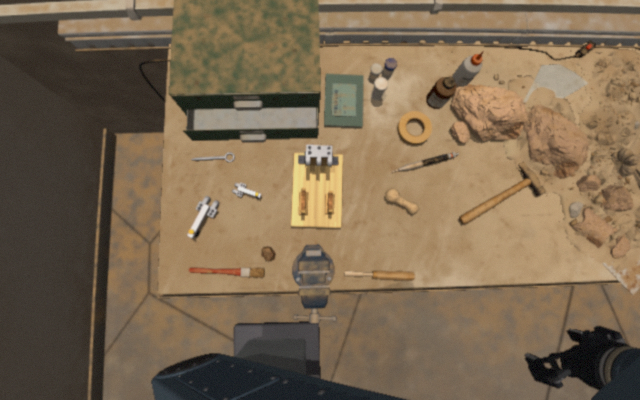

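```bash
cat > h.py <<'E'
import numpy as np,cv2
from cell import arm
from scipy.optimize import least_squares
np.set_printoptions(precision=4,suppress=True)
M={n:arm.camera_model(n) for n in("scene","top")}
def proj(n,X):
    m=M[n];c=np.atleast_2d(X)@np.array(m["R"]).T+m["t"];s=c[:,:2]/c[:,2:]
    s=s*(1+m["k1"]*(s**2).sum(1,keepdims=True))
    return s*[m["K"][0][0],m["K"][1][1]]+[m["K"][0][2],m["K"][1][2]]
def ray(n,p):
    m=M[n];d=(np.array(p,float)-[m["K"][0][2],m["K"][1][2]])/[m["K"][0][0],m["K"][1][1]]
    s=d.copy()
    for _ in range(20): s=d/(1+m["k1"]*(s@s))
    R=np.array(m["R"]);o=-R.T@m["t"];v=R.T@np.r_[s,1];return o,v/np.linalg.norm(v)
def atz(n,p,z):
    o,v=ray(n,p);return o+v*(z-o[2])/v[2]
def tri(ps,pt):
    (a,u),(b,v)=ray("scene",ps),ray("top",pt)
    s=np.linalg.lstsq(np.c_[u,-v],b-a,rcond=None)[0]
    p,q=a+u*s[0],b+v*s[1];return (p+q)/2,np.linalg.norm(p-q)
def crop(n,c,w,h,k,out,im=None):
    im=arm.capture(n) if im is None else im
    x,y=int(c[0]-w/2),int(c[1]-h/2);x=max(x,0);y=max(y,0)
    cv2.imwrite(out,cv2.resize(im[y:y+h,x:x+w],None,fx=k,fy=k,interpolation=cv2.INTER_CUBIC));return x,y
E
python3 - <<'E'
from h import *
for n in M: arm.capture(n)
for l in["stand","saddle_wide","saddle_narrow","stand_bore_left","stand_bore_right","toe_bone","bone_thick_end","bone_thin_end","bone_shaft","keeper","keeper_bore_left","keeper_bore_right","keeper_grip"]:
    for n in M:
        print(l,n,[(np.round(d["location"],1).tolist(),round(d["confidence"],2)) for d in arm.look_for(l,n)][:4])
a={n:cv2.imread(f"pics/{n}0.png") for n in M}
crop("top",(317,190),80,100,6,"pics/c1.png",a["top"])
crop("scene",(300,205),100,80,7,"pics/c2.png",a["scene"])
crop("top",(222,210),100,80,7,"pics/c3.png",a["top"])
crop("scene",(265,270),100,80,7,"pics/c4.png",a["scene"])
crop("top",(400,200),60,50,8,"pics/c5.png",a["top"])
crop("scene",(349,185),60,50,8,"pics/c6.png",a["scene"])
print(arm.get_obs()["clock"])
E
```

```text
stand scene [([342.4, 184.8], 0.48)]
stand top [([318.0, 186.4], 0.89)]
saddle_wide scene [([298.7, 211.8], 0.82), ([351.6, 184.5], 0.69)]
saddle_wide top [([314.0, 189.3], 0.81)]
saddle_narrow scene [([298.0, 212.6], 0.57)]
saddle_narrow top [([316.2, 188.9], 0.68)]
stand_bore_left scene [([344.9, 186.3], 0.66), ([296.3, 214.8], 0.62)]
stand_bore_left top [([317.7, 188.1], 0.81)]
stand_bore_right scene [([298.0, 212.8], 0.76), ([263.6, 285.6], 0.15)]
stand_bore_right top [([318.5, 187.1], 0.86)]
toe_bone scene [([344.7, 186.0], 0.8)]
toe_bone top [([398.7, 202.6], 0.86), ([316.3, 188.4], 0.57)]
bone_thick_end scene [([345.0, 183.6], 0.64), ([211.6, 266.4], 0.32)]
bone_thick_end top [([400.3, 200.9], 0.73)]
bone_thin_end scene [([350.5, 184.9], 0.77)]
bone_thin_end top [([402.2, 202.7], 0.8), ([317.5, 190.4], 0.63)]
bone_shaft scene [([347.6, 184.1], 0.73)]
bone_shaft top [([398.5, 199.3], 0.91)]
keeper scene [([263.9, 251.1], 0.69)]
keeper top [([243.0, 191.8], 0.7), ([199.7, 212.1], 0.67), ([316.3, 191.3], 0.47)]
keeper_bore_left scene [([295.9, 211.6], 0.7), ([265.4, 254.3], 0.68), ([260.8, 285.6], 0.62)]
keeper_bore_left top [([201.6, 212.6], 0.95), ([317.0, 187.8], 0.71), ([244.9, 194.0], 0.69)]
keeper_bore_right scene [([264.1, 287.3], 0.85), ([265.7, 257.0], 0.54)]
keeper_bore_right top [([197.6, 210.0], 0.8), ([244.0, 192.1], 0.77), ([386.6, 276.1], 0.31)]
keeper_grip scene [([265.2, 252.3], 0.74), ([263.9, 283.2], 0.59)]
keeper_grip top [([201.8, 211.7], 0.66), ([245.0, 190.5], 0.55), ([399.0, 198.4], 0.17)]
1.5
```

View pics/c1.png

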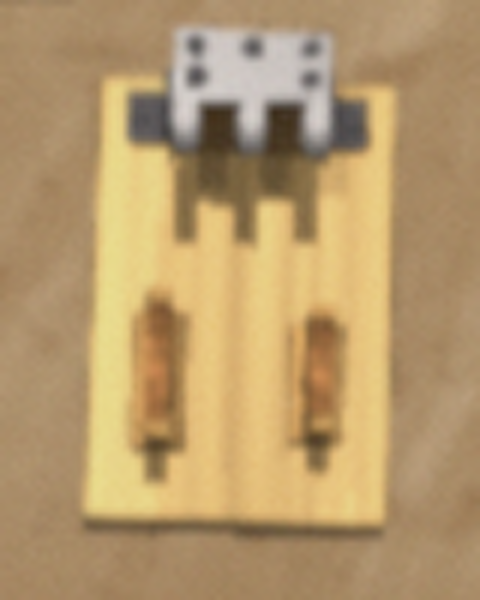

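View pics/c2.png

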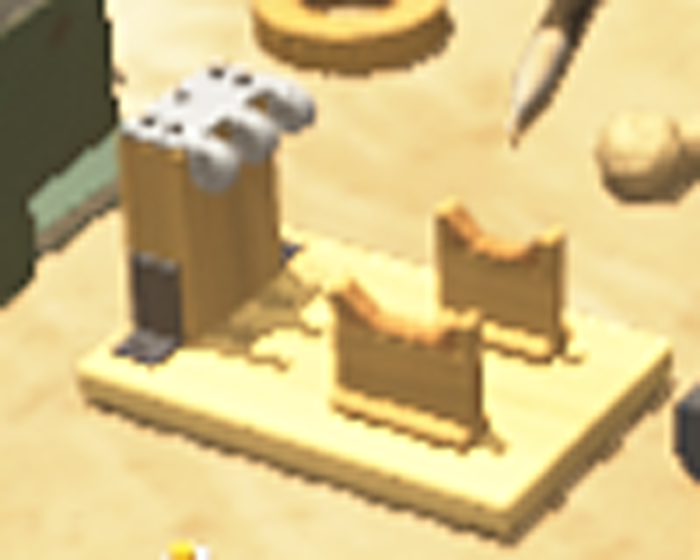

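View pics/c3.png

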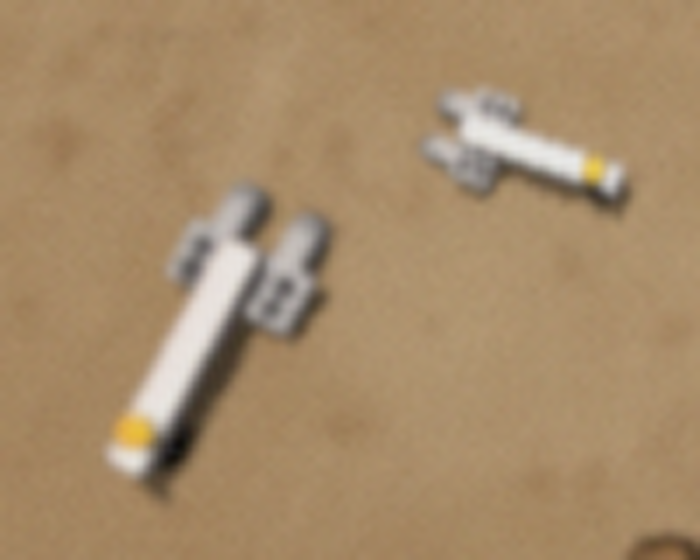

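View pics/c4.png

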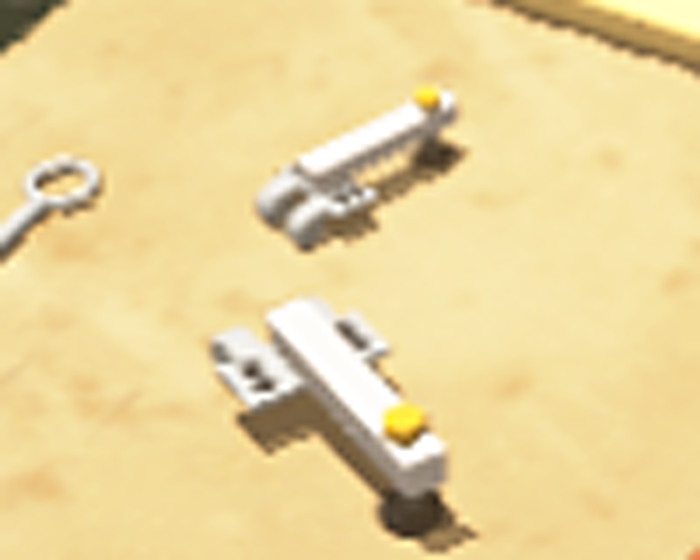

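View pics/c5.png

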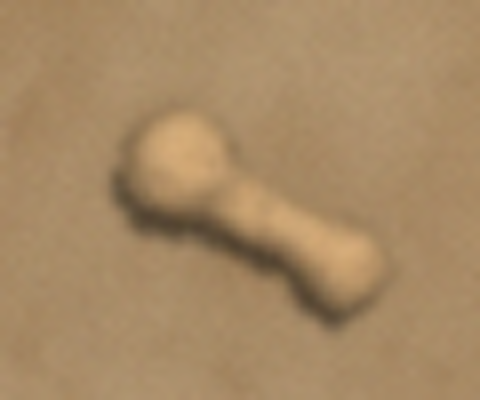

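View pics/c6.png

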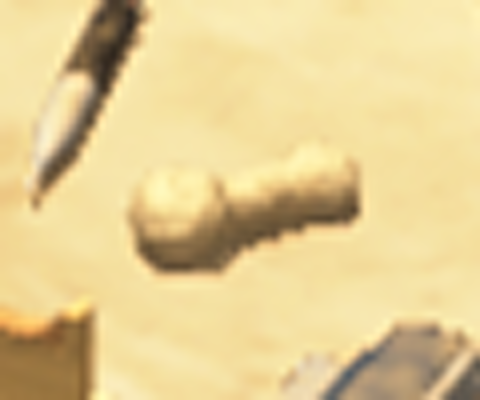

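```bash
cat > fit.py <<'E'
from h import *
def px(c,k,o): return [(c[0]+.5)/k-.5+o[0],(c[1]+.5)/k-.5+o[1]]
T=lambda c:("top",px(c,6,(277,140)));S=lambda c:("scene",px(c,7,(250,165)))
KT=lambda c:("top",px(c,7,(172,170)));KS=lambda c:("scene",px(c,7,(215,230)))
def pose(p,X): 
    c,s=np.cos(p[3]),np.sin(p[3]);R=np.array([[c,-s,0],[s,c,0],[0,0,1]]);return np.asarray(X)@R.T+p[:3]
def fit(obs,p0,nfree=4,board=False):
    def r(p):
        out=[]
        for X,(n,uv) in obs:
            X=np.array(X,float)
            if board and X[2]<=.0181: X=X+[p[4],0,0]
            out.append((proj(n,pose(p,X))[0]-uv))
        return np.ravel(out)
    return least_squares(r,p0,loss="soft_l1"),r
if __name__=="__main__":
    b=[((.093,.062,.018),T((103,78))),((.093,-.062,.018),T((396,90))),((-.093,.062,.018),T((84,515))),((-.093,-.062,.018),T((385,523))),
     ((-.093,.062,.018),S((510,515))),((-.093,-.062,.018),S((672,352))),((.093,.062,.018),S((80,370))),((-.093,.062,0),S((510,542))),
     ((.076,.025,.095),T((183,150))),((.076,0,.095),T((247,152))),((.076,-.025,.095),T((314,150))),
     ((-.0,.033,.058),T((157,375))),((0,-.031,.058),T((323,370))),
     ((.0,.033,.058),S((397,325))),((0,-.031,.058),S((497,248))),
     ]
    f,r=fit(b,[.6,0,0,0,0],board=True);print("stand",f.x);print(r(f.x).reshape(-1,2))
    k=[((-.085,0,.026),KT((135,433))),((-.098,0,.023),KT((128,466))),((-.011,0,.023),KT((238,240))),
       ((.009,.0125,0),KT((252,188))),((.009,-.0125,0),KT((315,218))),((-.033,-.024,.009),KT((283,335))),((-.011,-.024,.009),KT((320,275))),
       ((-.085,0,.026),KS((405,422))),((-.011,.007,.023),KS((268,315))),((-.011,-.007,.023),KS((322,300))),((-.098,.007,.023),KS((398,468))),((-.098,-.007,.023),KS((443,440))),((-.033,.024,.009),KS((255,408))),((-.033,-.024,.009),KS((387,348)))]
    f,r=fit(k,[.5,.3,.009,-.4]);print("keeper",f.x);print(r(f.x).reshape(-1,2))
E
python3 fit.py
```

```text
stand [ 0.5638 -0.1616 -0.0014 -0.05    0.0336]
[[-0.5627  0.312 ]
 [-0.132  -0.2474]
 [ 0.0187  1.3023]
 [ 0.7587  1.2925]
 [-0.8839 -0.7834]
 [ 0.2874 -1.297 ]
 [-1.548  -0.0525]
 [-0.7486  1.4727]
 [ 0.2432  0.3643]
 [ 0.4886  0.3433]
 [ 0.2232  0.9914]
 [ 0.2947 -1.8323]
 [-0.202  -0.2605]
 [ 0.2158  0.4537]
 [-0.7927 -0.0288]]
keeper [ 0.5743  0.0999  0.0087 -0.4632]
[[ 0.76    0.7046]
 [-0.4122  1.0295]
 [ 0.815   0.6451]
 [ 0.5571  0.1808]
 [ 0.4922  0.134 ]
 [ 0.435   0.1883]
 [-0.6903  0.6699]
 [-0.753   0.3088]
 [-1.7423 -0.3712]
 [-3.7155 -0.7006]
 [ 0.6832 -0.3234]
 [ 0.208   0.9043]
 [-1.3143 -0.0447]
 [-0.4549 -0.2435]]
```

```bash
cat > ov.py <<'E'
from fit import *
def box(x0,x1,y0,y1,z0,z1):
    c=[(x,y,z) for x in(x0,x1) for y in(y0,y1) for z in(z0,z1)]
    return [(c[i],c[j]) for i in range(8) for j in range(i) if bin(i^j).count("1")==1]
def cyl(x,z,y0,y1,r=.009,n=16):
    a=np.linspace(0,2*np.pi,n+1);e=[]
    for y in(y0,y1): e+=[((x+r*np.cos(a[i]),y,z+r*np.sin(a[i])),(x+r*np.cos(a[i+1]),y,z+r*np.sin(a[i+1]))) for i in range(n)]
    return e
def stand(dx=.0336):
    e=box(-.093+dx,.093+dx,-.062,.062,0,.018)
    for y,w in((.033,.013),(-.031,.009)):
        for yy in(y-.005,y+.005):
            P=[(-w-.01,yy,.018),(-w-.01,yy,.068),(-w,yy,.058),(w,yy,.058),(w+.01,yy,.068),(w+.01,yy,.018)]
            e+=list(zip(P,P[1:]))
    for a,b in((-.03,-.02),(-.005,.005),(.02,.03)): e+=cyl(.085,.095,a,b)
    return e+box(.096,.126,-.03,.03,.018,.1)
def keeper():
    return cyl(0,0,-.018,-.007)+cyl(0,0,.007,.018)+box(-.033,-.011,-.024,.024,.005,.009)+box(-.098,-.014,-.007,.007,.009,.023)+[((-.085,0,.023),(-.085,0,.03))]
def over(im,n,e,poser,o,k,col):
    for a,b in e:
        q=(proj(n,poser(np.array([a,b])))-o+.5)*k-.5
        cv2.line(im,*[tuple(int(round(v*8)) for v in p) for p in q],col,1,cv2.LINE_AA,3)
def show(src,n,c,w,h,k,items,out):
    x,y=int(c[0]-w/2),int(c[1]-h/2)
    im=cv2.resize(src[y:y+h,x:x+w],None,fx=k,fy=k,interpolation=cv2.INTER_CUBIC)
    for e,f,col in items: over(im,n,e,f,np.array([x,y]),k,col)
    return im
E
python3 - <<'E'
from ov import *
a={n:cv2.imread(f"pics/{n}0.png") for n in M}
ps=[.5638,-.1616,-.0014,-.05];pk=[.5743,.0999,.0087,-.4632]
s=(stand(),lambda X:pose(ps,X),(255,0,0));k=(keeper(),lambda X:pose(pk,X),(0,0,255))
i1=show(a["top"],"top",(317,190),80,100,6,[s],0);i2=show(a["scene"],"scene",(300,205),100,80,7,[s],0)
i3=show(a["top"],"top",(205,217),60,60,7,[k],0);i4=show(a["scene"],"scene",(262,287),60,60,7,[k],0)
cv2.imwrite("pics/o1.png",i1);cv2.imwrite("pics/o2.png",i2);cv2.imwrite("pics/o3.png",np.hstack([i3,i4])[:, :])
E
```

```text
(no output)
```

View pics/o1.png

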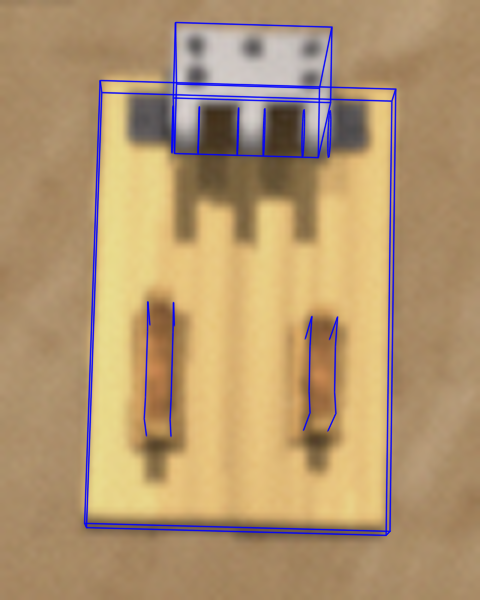

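View pics/o2.png

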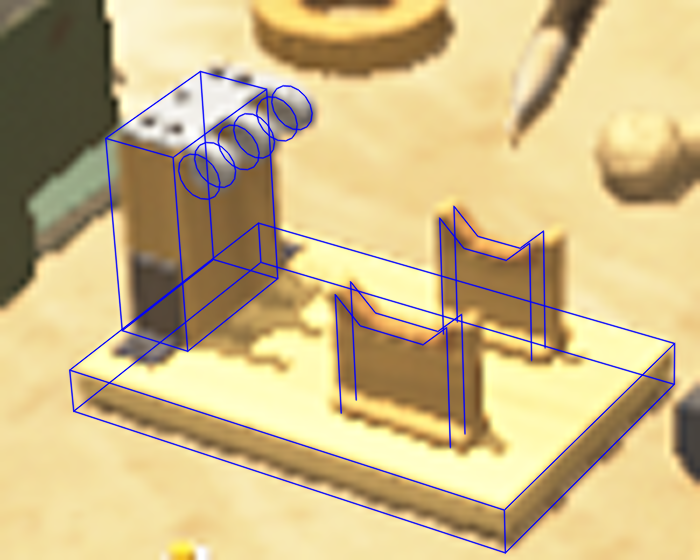

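```bash
python3 -c "
import cv2;i=cv2.imread('pics/o3.png');cv2.imwrite('pics/o3.png',cv2.resize(i,(800,400)))"
```

```text
(no output)
```

View pics/o3.png

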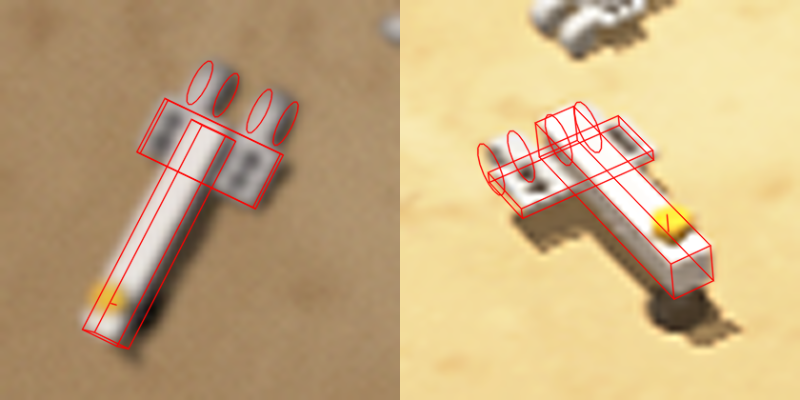

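Run:
```python
from fit import *
for n,t,s in(("thick",(180,160),(180,218)),("thin",(345,267),(325,185))):
    pt,ps=px(t,8,(370,175)),px(s,8,(319,160))
    print(n,tri(ps,pt),atz("top",pt,.014),atz("scene",ps,.014))
for n in M:
    d=arm.outline_of("toe_bone",n)
    for x in d[:2]:
        m=x["pixels"].astype(np.uint8);print(n,x["confidence"],x["location"],m.sum(),cv2.minAreaRect(cv2.findNonZero(m)))
# per-camera stand & tcp
o=arm.get_obs();print(o["position"],proj("top",o["position"]),proj("scene",o["position"]))
```

```text
thick (array([ 0.5805, -0.3512,  0.0124]), np.float64(0.003955205804468104)) [ 0.582 -0.35   0.014] [ 0.5773 -0.3491  0.014 ]
thin (array([ 0.5461, -0.4018,  0.0093]), np.float64(0.003801431275155328)) [ 0.5472 -0.3997  0.014 ] [ 0.5409 -0.3944  0.014 ]
scene 0.49 [345.9, 185.8] 237 ((349.01348876953125, 184.58106994628906), (10.685934066772461, 28.76982307434082), 80.53767395019531)
scene 0.25 [261.4, 285.6] 492 ((264.2117614746094, 287.2529602050781), (41.2167854309082, 19.632205963134766), 40.60129165649414)
top 0.93 [400.8, 203.5] 401 ((401.5, 202.00001525878906), (37.47843551635742, 14.714686393737793), 33.023868560791016)
[ 0.257  -0.5697  0.2313] [[545.9785 344.886 ]] [[481.3174 107.0612]]
```

```bash
python3 -m crank '[[[0.306,0.194,-0.05],[0,0,0.536],0.55],[[0.306,0.194,-0.05],[0,0,0.536],0.55],[[0.306,0.194,-0.05],[0,0,0.536],0.55],[[0.306,0.194,-0.05],[0,0,0.536],0.55],[[0.306,0.194,-0.05],[0,0,0.536],0.55],[[0.306,0.194,-0.05],[0,0,0.536],0.55],[[0.306,0.194,-0.05],[0,0,0.536],0.55],[[0.306,0.194,-0.05],[0,0,0.536],0.55]]' 40
```

```text
clock: 2.27
position: [0.5375, -0.3916, 0.1855]
tool_rot: [0.0, 0.887, 0.462, -0.0]
wrist_force: [-0.6, -1.3, -0.2]
width: 0.552
```

```bash
python3 -m crank '[[[0.027,0.017,-0.085],[0,0,0],0.55],[[0.027,0.017,-0.085],[0,0,0],0.55],[[0.027,0.017,-0.085],[0,0,0],0.55],[[0.027,0.017,-0.085],[0,0,0],0.55]]' 40
python3 - <<'E'
from h import *
o=arm.get_obs();p=o["position"];print(p,o["tool_rot"])
im={}
for n in M:
    a=arm.capture(n);q=proj(n,p)[0];g=proj(n,p*[1,1,0])[0];print(n,q,g)
    im[n]=a;cv2.imwrite(f"pics/h1{n}.png",a)
    x,y=int(q[0]-45),int(q[1]-35);b=cv2.resize(a[y:y+75,x:x+95],None,fx=4.2,fy=4.2,interpolation=cv2.INTER_CUBIC)
    for v,c in((q,(0,0,255)),(g,(255,0,0))): cv2.circle(b,tuple(((v-[x,y]+.5)*4.2).astype(int)),3,c,-1)
    im[n]=b
cv2.imwrite("pics/h1.png",np.hstack([im["top"],im["scene"]]))
E
```

```text
clock: 2.6
position: [0.5616, -0.3732, 0.097]
tool_rot: [-0.004, 0.887, 0.463, -0.001]
wrist_force: [-0.2, -0.1, -0.1]
width: 0.551
[ 0.5616 -0.3732  0.097 ] [-0.0039  0.8866  0.4626 -0.0014]
scene [349.9149 158.2683] [349.5746 188.5928]
top [410.7824 196.6229] [400.4048 203.3614]
```

View pics/h1.png

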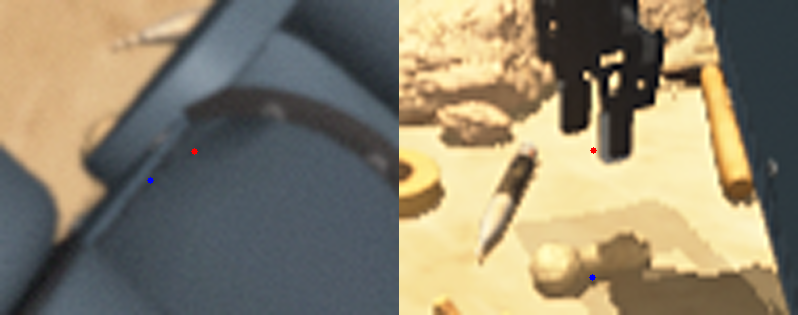

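```bash
python3 -m crank '[[[0,0,-0.04],[0,0,0],0.5],[[0,0,-0.08],[0,0,0],0.5],[[0,0,-0.095],[0,0,0],0.5],[[0,0,-0.095],[0,0,0],0.5],[[0,0,-0.095],[0,0,0],0.5]]' 40
```

```text
clock: 3.12
position: [0.563, -0.3773, 0.0072]
tool_rot: [0.001, 0.887, 0.461, 0.0]
wrist_force: [0.4, 0.4, 0.8]
width: 0.5
```

Run:
```python
from h import *
o=arm.get_obs();p=o["position"];print(p,o["wrist_force"])
a=arm.capture("scene");crop("scene",(349,178),70,60,10,"pics/h2.png",a)
```

```text
[ 0.563  -0.3773  0.0072] [0.4463 0.405  0.8211]
```

View pics/h2.png

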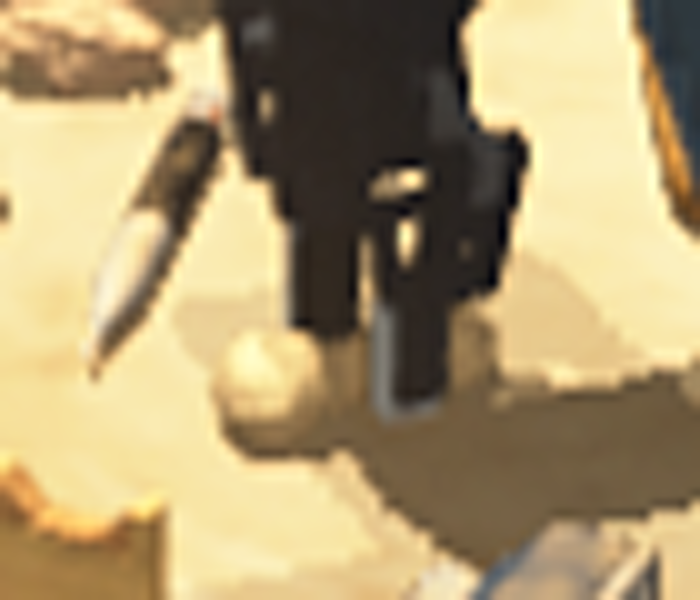

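```bash
python3 -m crank '[[[0,0,-0.004],[0,0,0],0.5],[[0,0,-0.004],[0,0,0],0.2],[[0,0,-0.004],[0,0,0],0],[[0,0,-0.004],[0,0,0],0],[[0,0,-0.004],[0,0,0],0],[[0,0,-0.004],[0,0,0],0],[[0,0,-0.004],[0,0,0],0]]' 40
```

```text
clock: 3.75
position: [0.5637, -0.3766, 0.0036]
tool_rot: [0.001, 0.887, 0.462, 0.0]
wrist_force: [-0.9, -1.0, 6.1]
width: 0.224
```

```bash
python3 -m crank '[[[0,0,0.04],[0,0,0],0],[[0,0,0.08],[0,0,0],0],[[0,0,0.12],[0,0,0],0],[[0,0,0.12],[0,0,0.1],0],[[0,0,0.12],[0,0,0.2],0]]'
python3 - <<'E'
from fit import *
import fit
src=open("fit.py").read().split('if __name__=="__main__":')[1].split("k=[")[0].split("f,r=")[0]
import textwrap;exec(textwrap.dedent("    "+src.strip()))
for n in M:
    bb=[o for o in b if o[1][0]==n]
    def r(p):
        return np.ravel([proj(n,pose([p[0],p[1],0,p[2]],np.array(X)+([p[3],0,0] if X[2]<.0181 else [0,0,0])))[0]-uv for X,(_,uv) in bb])
    f=least_squares(r,[.56,-.16,-.05,.033],loss="soft_l1");print(n,f.x,np.abs(f.fun).max())
o=arm.get_obs();print(o["position"],o["width"],o["wrist_force"])
a=arm.capture("scene");crop("scene",proj("scene",o["position"])[0],80,60,9,"pics/h3.png",a)
a=arm.capture("top");cv2.imwrite("pics/h3t.png",a)
E
```

```text
clock: 4.17
position: [0.5649, -0.3775, 0.126]
tool_rot: [0.004, 0.835, 0.55, 0.001]
wrist_force: [-1.1, 0.3, -0.6]
width: 0.225
scene [ 0.5623 -0.1602 -0.0617  0.0313] 1.7870924335599625
top [ 0.5637 -0.1611 -0.0541  0.0353] 1.9355743525567277
[ 0.5649 -0.3775  0.126 ] 0.22459675039422855 [-1.1131  0.2752 -0.5511]
```

View pics/h3.png

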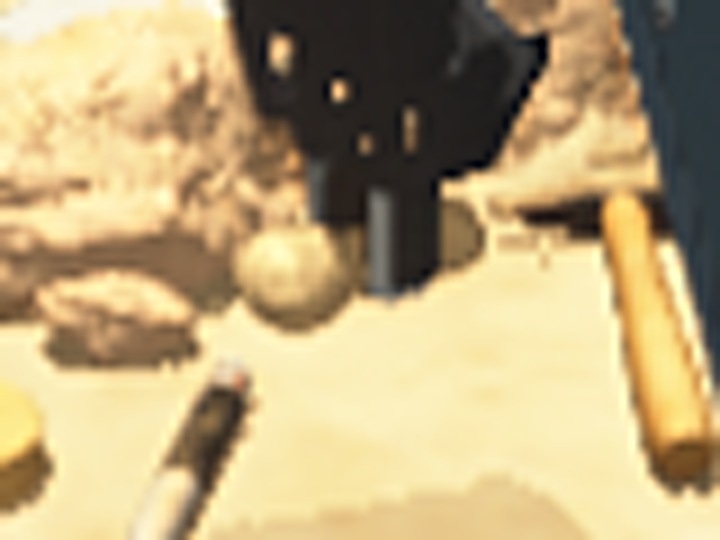

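```bash
python3 -m crank '[[[0,0.04,0],[0,0,0.11],0],[[0,0.08,0],[0,0,0.22],0],[[0,0.12,0],[0,0,0.33],0],[[0,0.16,0],[0,0,0.356],0],[[0,0.2,0],[0,0,0.356],0],[[0,0.215,0],[0,0,0.356],0],[[0,0.215,0],[0,0,0.356],0],[[0,0.215,0],[0,0,0.356],0]]'
python3 - <<'E'
from h import *
o=arm.get_obs();p=o["position"];print(p,o["tool_rot"],o["wrist_force"])
a=arm.capture("scene");q=proj("scene",p)[0];print(q,crop("scene",q+[0,10],80,65,9,"pics/h4.png",a))
a=arm.capture("top");cv2.imwrite("pics/h4t.png",a);q=proj("top",p)[0];print(q,crop("top",q,100,80,7,"pics/h4tc.png",a))
E
```

```text
clock: 4.93
position: [0.563, -0.1601, 0.1214]
tool_rot: [-0.0, 0.726, 0.688, -0.0]
wrist_force: [0.4, -0.2, -0.2]
width: 0.228
[ 0.563  -0.1601  0.1214] [-0.      0.726   0.6877 -0.0003] [ 0.3714 -0.2362 -0.2045]
[312.7758 183.0404] (272, 160)
[317.1244 196.1279] (267, 156)
```

View pics/h4.png

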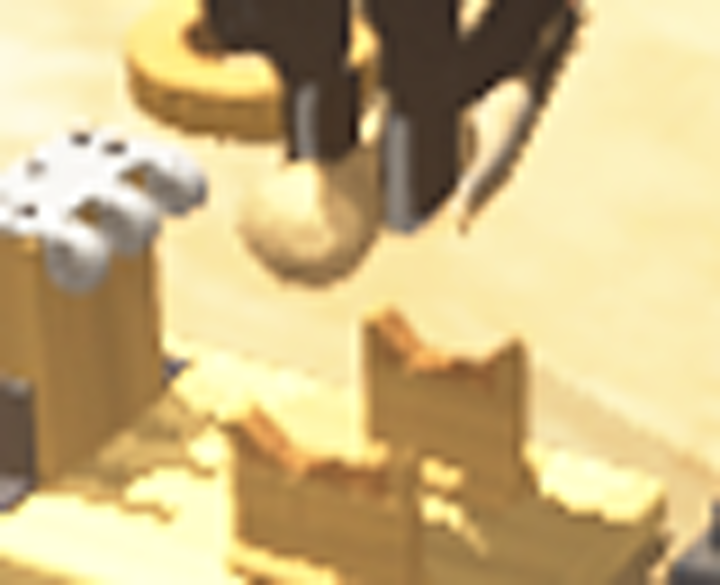

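View pics/h4tc.png

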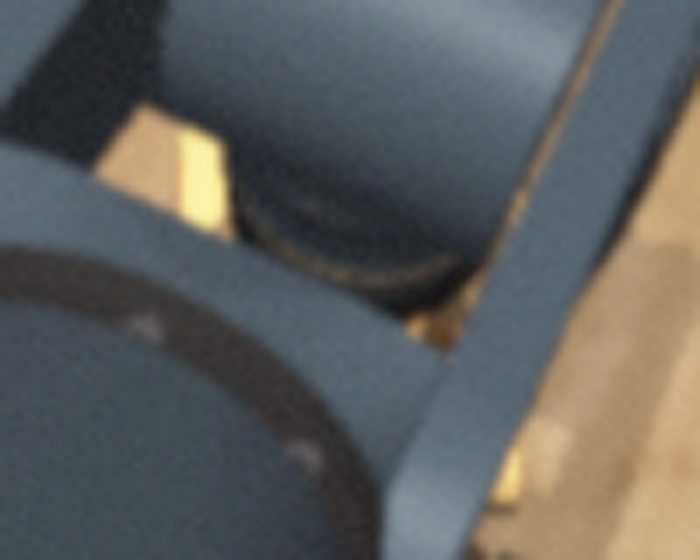

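Run:
```python
from h import *
p=np.array([.563,-.1601,.1214])
for d in((.0018,.033,.0115),(.0018,.028,.0115),(.0018,.038,.0115)):
    q=proj("scene",p+d)[0];print(q,(q-[272,160]+.5)*9)
q=np.array([310,220])/9-.5+[272,160];print(atz("scene",q,.1214+.0115)-p)
```

```text
[305.3584 184.5727] [304.7252 225.6542]
[306.3823 183.6737] [313.9411 217.563 ]
[304.3278 185.4775] [295.4499 233.7979]
[0.0021 0.0296 0.0115]
```

```bash
python3 -m crank '[[[0,0.002,-0.03],[0,0,0],0],[[0,0.002,-0.052],[0,0,0],0],[[0,0.002,-0.056],[0,0,0],0],[[0,0.002,-0.0575],[0,0,0],0],[[0,0.002,-0.0575],[0,0,0],0],[[0,0.002,-0.0575],[0,0,0],0]]'
python3 - <<'E'
from h import *
o=arm.get_obs();p=o["position"];print(p,o["tool_rot"],o["wrist_force"])
a=arm.capture("scene");crop("scene",(306,205),75,60,10,"pics/h5.png",a)
E
```

```text
clock: 5.53
position: [0.5638, -0.1601, 0.0652]
tool_rot: [0.001, 0.727, 0.687, 0.0]
wrist_force: [-0.0, -0.2, -1.4]
width: 0.22
[ 0.5638 -0.1601  0.0652] [0.0011 0.7267 0.687  0.0004] [-0.0371 -0.1588 -1.4114]
```

View pics/h5.png

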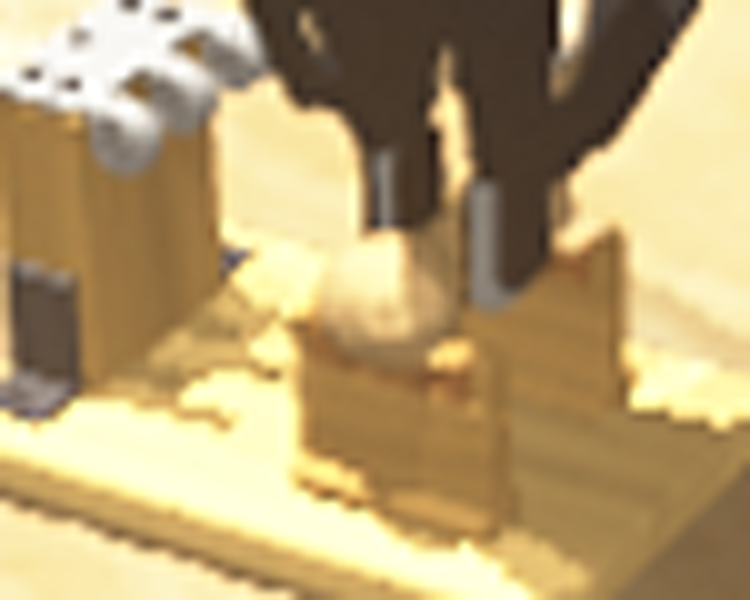

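Run:
```python
from ov import *
ps=[.563,-.161,0,-.055]
for nm,c,y in(("wide",(406,300),.038),("narrow",(501,219),-.026)):
    q=px(c,7,(250,165));X=atz("scene",q,.068);print(nm,X,X-pose(ps,[[0,y,.068]])[0])
im=cv2.imread("pics/scene0.png")
s=(stand(.0335),lambda X:pose(ps,X),(255,0,0))
cv2.imwrite("pics/o4.png",show(im,"scene",(305,205),80,60,10,[s],0))
im=cv2.imread("pics/top0.png")
cv2.imwrite("pics/o5.png",show(im,"top",(317,190),60,80,7,[s],0))
# current bone centre predicted
p=np.array([.5638,-.1601,.0652]);q=np.array([385,292])/10-.5+[306-37,205-30];print(atz("scene",q,.0652+.0115)-p, atz("scene",q,.0652+.0115))
```

```text
wide [ 0.5629 -0.1302  0.068 ] [-0.0022 -0.0072 -0.    ]
narrow [ 0.5595 -0.1953  0.068 ] [-0.002  -0.0084 -0.    ]
[0.0017 0.0275 0.0115] [ 0.5655 -0.1326  0.0767]
```

View pics/o4.png

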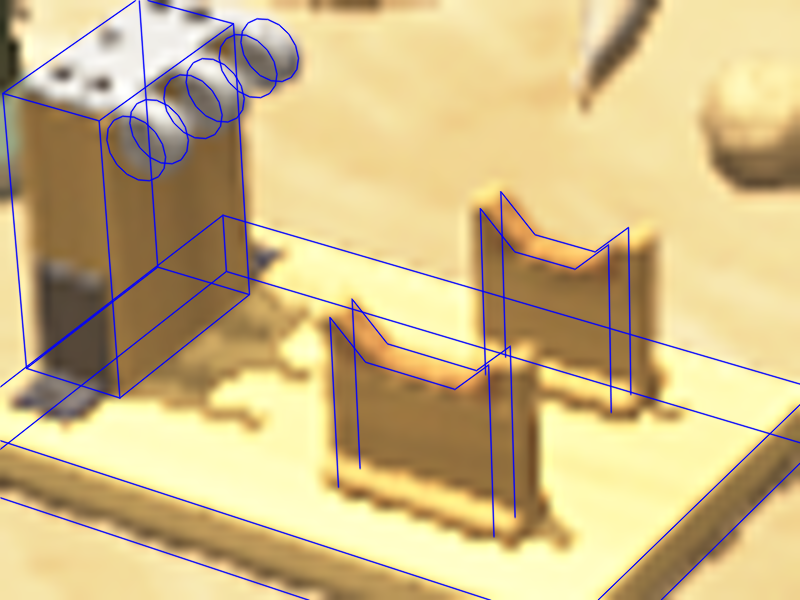

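View pics/o5.png

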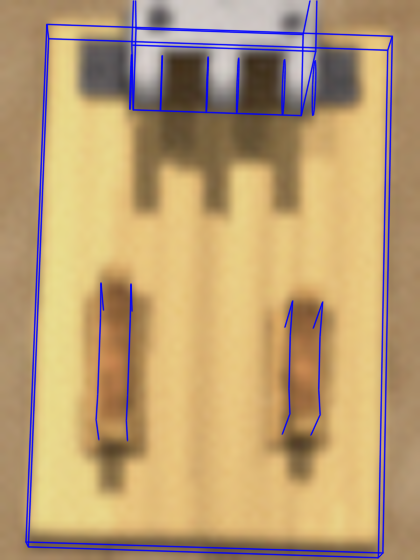

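Run:
```python
from h import *
im=cv2.imread("pics/scene0.png")[200:235,292:334]
cv2.imwrite("pics/z.png",cv2.resize(im,None,fx=16,fy=16,interpolation=cv2.INTER_NEAREST))
```

```text
(no output)
```

View pics/z.png

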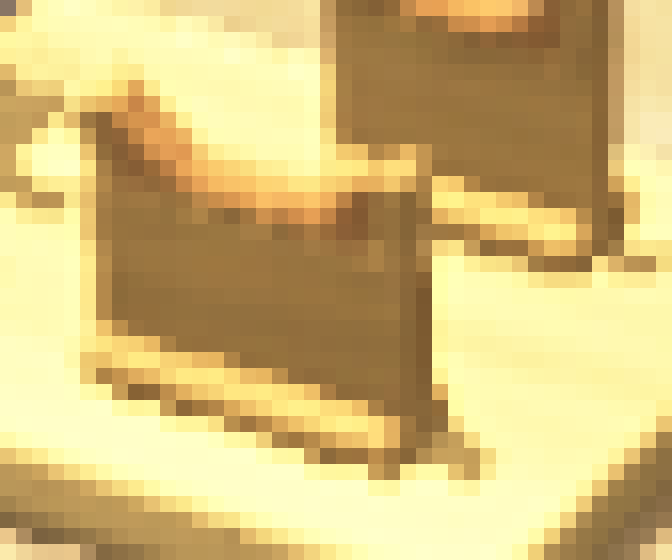

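Run:
```python
from h import *
p=np.array([.5638,-.1601,.0652])
print("tcp",(proj("scene",p)[0]-[269,175]+.5)*10)
for q in((307.2,212.7),(307.7,213.2),(308,212.5)):
    print(atz("scene",q,.058), proj("scene",[.565,-.123,.058]))
# derivative
b=proj("scene",p)[0];print([(proj("scene",p+np.eye(3)[i]*.001)[0]-b) for i in range(3)])
```

```text
tcp [446.0092 282.569 ]
[ 0.5599 -0.1223  0.058 ] [[305.5248 212.0964]]
[ 0.5577 -0.1209  0.058 ] [[305.5248 212.0964]]
[ 0.5586 -0.124   0.058 ] [[305.5248 212.0964]]
[array([-0.3507, -0.0891]), array([-0.1911,  0.1831]), array([-0.0107, -0.344 ])]
```

```bash
python3 -m crank '[[[-0.002,0.001,0.002],[0,0,0],0],[[-0.004,0.003,0.002],[0,0,0],0],[[-0.004,0.003,0.002],[0,0,0],0],[[-0.004,0.003,0.002],[0,0,0],0]]'
python3 - <<'E'
from h import *
o=arm.get_obs();p=o["position"];print(p,o["tool_rot"],o["wrist_force"])
a=arm.capture("scene");cv2.imwrite("pics/h6.png",cv2.resize(a[175:235,272:334],None,fx=10,fy=10,interpolation=cv2.INTER_CUBIC))
E
```

```text
clock: 5.92
position: [0.5589, -0.1556, 0.0668]
tool_rot: [0.0, 0.726, 0.688, 0.0]
wrist_force: [-0.2, -0.1, -0.2]
width: 0.225
[ 0.5589 -0.1556  0.0668] [0.0003 0.7262 0.6875 0.0001] [-0.2297 -0.0684 -0.1827]
```

View pics/h6.png

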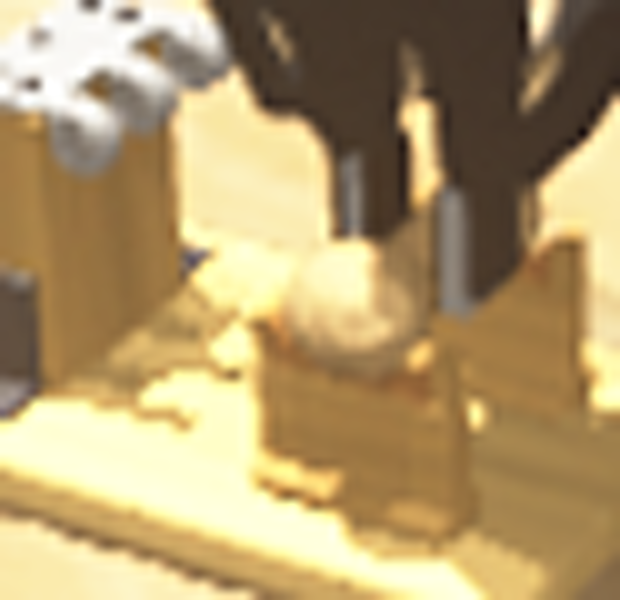

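```bash
python3 -m crank '[[[-0.002,0,0],[0,0,0],0],[[-0.004,0,0],[0,0,0],0],[[-0.004,0,0],[0,0,0],0],[[-0.004,0,0],[0,0,0],0]]'
python3 - <<'E'
from h import *
o=arm.get_obs();p=o["position"];print(p,o["tool_rot"],o["wrist_force"])
a=arm.capture("scene");cv2.imwrite("pics/h7.png",cv2.resize(a[190:235,292:334],None,fx=16,fy=16,interpolation=cv2.INTER_NEAREST))
t=arm.capture("top");cv2.imwrite("pics/h7t.png",cv2.resize(t[150:235,270:370],None,fx=7,fy=7,interpolation=cv2.INTER_CUBIC))
E
```

```text
clock: 6.3
position: [0.5548, -0.1559, 0.0662]
tool_rot: [-0.0, 0.726, 0.687, -0.0]
wrist_force: [-1.6, -0.7, -0.9]
width: 0.23
[ 0.5548 -0.1559  0.0662] [-0.0001  0.7263  0.6873 -0.    ] [-1.6346 -0.6578 -0.9404]
```

View pics/h7.png

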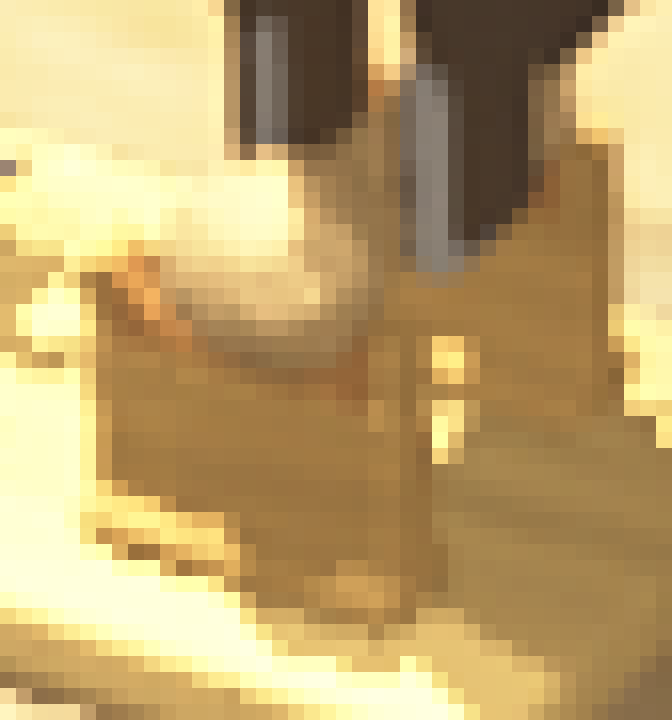

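View pics/h7t.png

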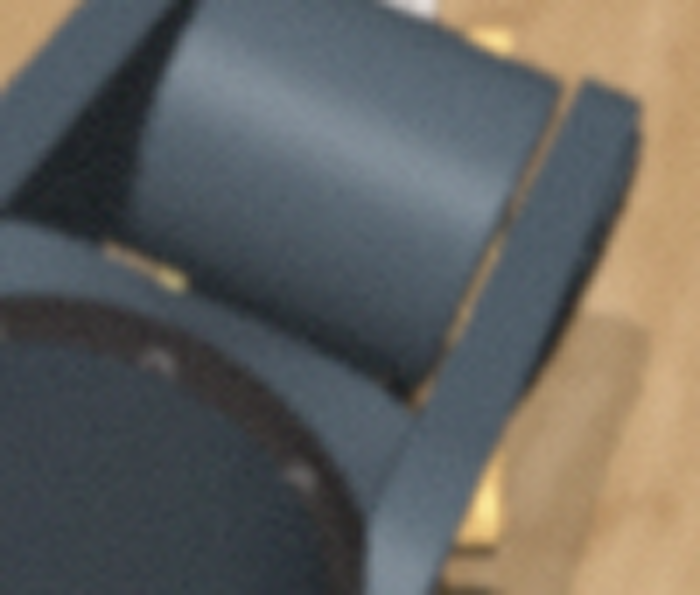

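```bash
python3 -m crank '[[[0,0,-0.003],[0,0,0],0],[[0,0,-0.005],[0,0,0],0],[[0,0,-0.005],[0,0,0],0],[[0,0,-0.005],[0,0,0],0]]'
python3 - <<'E'
from h import *
o=arm.get_obs();p=o["position"];print(p,o["tool_rot"],o["wrist_force"])
a=arm.capture("scene");cv2.imwrite("pics/h8.png",cv2.resize(a[190:235,292:334],None,fx=14,fy=14,interpolation=cv2.INTER_CUBIC))
E
```

```text
clock: 6.73
position: [0.5573, -0.1566, 0.0622]
tool_rot: [0.002, 0.726, 0.687, 0.001]
wrist_force: [3.3, 1.5, 4.9]
width: 0.229
[ 0.5573 -0.1566  0.0622] [0.0025 0.7264 0.6873 0.0012] [3.3094 1.4852 4.9383]
```

View pics/h8.png

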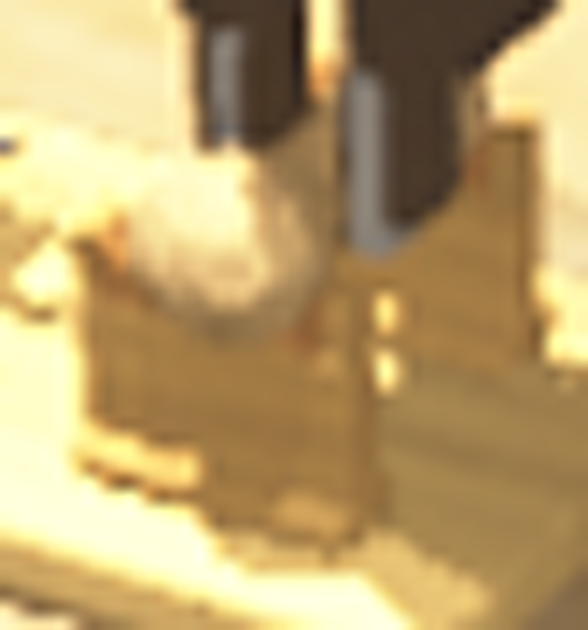

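```bash
python3 -m crank '[[[0.002,0,0],[0,0,0],0],[[0.002,0,0],[0,0,0],0],[[0.002,0,-0.001],[0,0,0],0],[[0.002,0,-0.001],[0,0,0],0]]'; python3 -m crank '[[[0,0,0],[0,0,0],0],[[0,0,0],[0,0,0],0]]'
```

```text
clock: 7.12
position: [0.5579, -0.1565, 0.0616]
tool_rot: [0.001, 0.726, 0.688, 0.0]
wrist_force: [1.6, -0.1, 11.0]
width: 0.227
clock: 7.28
position: [0.5579, -0.1565, 0.0616]
tool_rot: [0.001, 0.726, 0.688, 0.0]
wrist_force: [1.3, 0.3, 11.1]
width: 0.227
```

```bash
python3 -m crank '[[[0,0,0.001],[0,0,0],0.3],[[0,0,0.001],[0,0,0],0.5],[[0,0,0.001],[0,0,0],0.5],[[0,0,0.001],[0,0,0],0.5],[[0,0,0.03],[0,0,0],0.5],[[0,0,0.07],[0,0,0],0.5],[[0,0,0.11],[0,0,0],0.5],[[0,0,0.11],[0,0,0],0.5]]'
python3 - <<'E'
from h import *
o=arm.get_obs();p=o["position"];print(p,o["width"],o["wrist_force"])
a=arm.capture("scene");cv2.imwrite("pics/h9.png",cv2.resize(a[165:240,255:350],None,fx=8,fy=8,interpolation=cv2.INTER_CUBIC))
E
```

```text
clock: 7.95
position: [0.561, -0.1578, 0.177]
tool_rot: [0.006, 0.726, 0.687, 0.002]
wrist_force: [1.0, -0.7, 0.7]
width: 0.5
[ 0.561  -0.1578  0.177 ] 0.4998955988536014 [ 0.976  -0.7485  0.744 ]
```

View pics/h9.png

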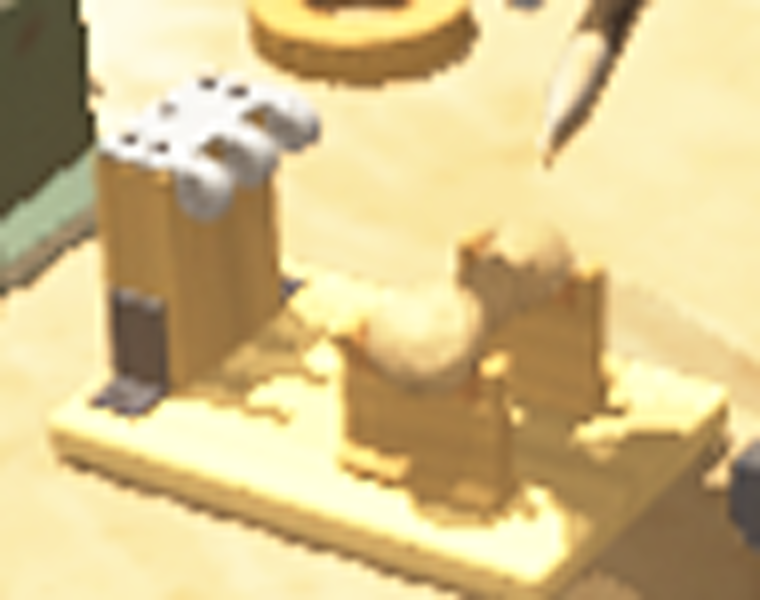

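```bash
python3 -m crank '[[[-0.004,0.04,0],[0,0,0.12],0.5],[[-0.008,0.08,0],[0,0,0.24],0.5],[[-0.012,0.12,0],[0,0,0.36],0.5],[[-0.016,0.16,0],[0,0,0.48],0.5],[[-0.02,0.2,0],[0,0,0.6],0.5],[[-0.024,0.24,0],[0,0,0.72],0.5],[[-0.032,0.28,0],[0,0,0.84],0.5],[[-0.032,0.28,0],[0,0,0.96],0.5]]'; python3 -m crank '[[[0,0,-0.03],[0,0,0.12],0.5],[[0,0,-0.06],[0,0,0.202],0.5],[[0,0,-0.06],[0,0,0.202],0.5],[[0,0,-0.06],[0,0,0.202],0.5]]'
python3 - <<'E'
from h import *
o=arm.get_obs();p=o["position"];print(p,o["tool_rot"],o["width"],o["wrist_force"])
for n in M:
    a=arm.capture(n);cv2.imwrite(f"pics/k1{n}.png",a)
q=proj("scene",p)[0];a=cv2.imread("pics/k1scene.png");print(q,crop("scene",q+[0,12],80,66,9,"pics/k1.png",a))
a=cv2.imread("pics/k1top.png");print(proj("top",p))
E
```

```text
clock: 8.67
position: [0.5207, 0.1306, 0.1684]
tool_rot: [-0.003, 0.321, 0.947, 0.0]
wrist_force: [0.0, -0.6, 0.4]
width: 0.502
clock: 9.0
position: [0.5224, 0.1241, 0.108]
tool_rot: [-0.003, 0.231, 0.973, -0.001]
wrist_force: [0.7, 0.1, 0.6]
width: 0.496
[0.5224 0.1241 0.108 ] [-0.0035  0.2308  0.973  -0.0009] 0.4960807348793999 [0.6978 0.0995 0.5933]
[262.5997 254.2424] (222, 233)
[[188.0449 218.2597]]
```

View pics/k1.png

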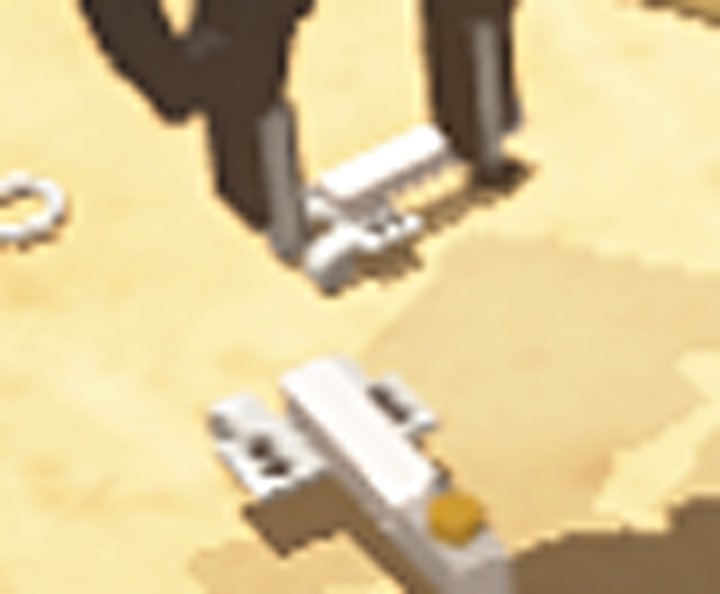

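View pics/k1top.png

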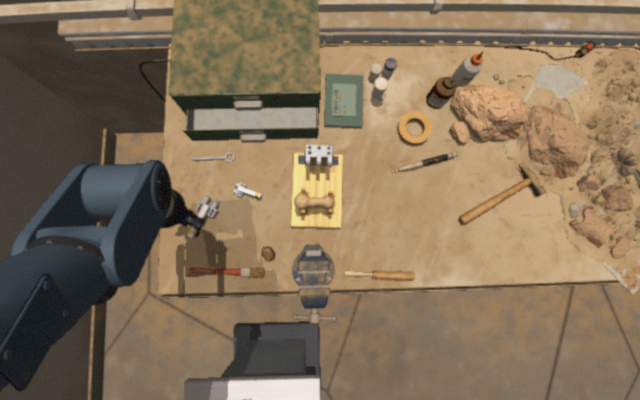

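Run:
```python
from fit import *
src=open("fit.py").read().split("    k=[")[1].split("    f,r=")[0]
exec("k=["+src)
for n in M:
    kk=[o for o in k if o[1][0]==n]
    r=lambda p:np.ravel([proj(n,pose([p[0],p[1],.009,p[2]],X))[0]-uv for X,(_,uv) in kk])
    f=least_squares(r,[.57,.1,-.46],loss="soft_l1",f_scale=.5);p=f.x;print(n,p,np.abs(f.fun).max(),"grip",pose([p[0],p[1],.009,p[2]],[-.052,0,.016]))
```

```text
scene [ 0.5711  0.0976 -0.5069] 2.007572116374604 grip [0.5256 0.1229 0.025 ]
top [ 0.5756  0.1008 -0.4636] 1.0901735665326555 grip [0.5291 0.1241 0.025 ]
```

```bash
python3 -m crank '[[[0.003,-0.001,-0.04],[0,0,0],0.5],[[0.003,-0.001,-0.07],[0,0,0],0.5],[[0.003,-0.001,-0.085],[0,0,0],0.5],[[0.003,-0.001,-0.085],[0,0,0],0.5]]'
python3 - <<'E'
from h import *
o=arm.get_obs();p=o["position"];print(p,o["tool_rot"],o["width"],o["wrist_force"])
for n in M:
    a=arm.capture(n);cv2.imwrite(f"pics/k2{n}.png",a)
    q=proj(n,p)[0];print(q,crop(n,q,56,60,7,f"pics/t{n}.png",a))
cv2.imwrite("pics/k2.png",np.hstack([cv2.imread("pics/tscene.png"),cv2.imread("pics/ttop.png")]))
E
```

```text
clock: 9.43
position: [0.5269, 0.1226, 0.0237]
tool_rot: [-0.002, 0.231, 0.973, -0.0]
wrist_force: [0.3, 0.7, -0.3]
width: 0.501
[0.5269 0.1226 0.0237] [-0.0018  0.2308  0.973  -0.0005] 0.5007406695900752 [ 0.2994  0.7316 -0.2922]
[264.4224 285.8522] (236, 255)
[199.5874 220.5376] (171, 190)
```

View pics/k2.png

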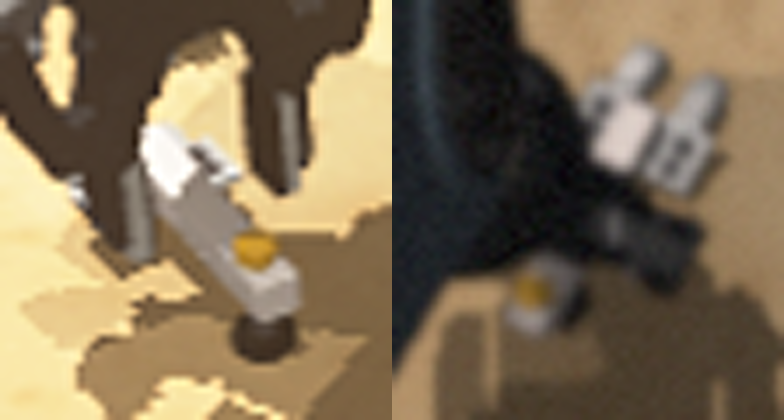

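```bash
python3 -m crank '[[[0,0,-0.01],[0,0,0],0.5],[[0,0,-0.018],[0,0,0],0.5],[[0,0,-0.018],[0,0,0],0.5]]'; python3 -m crank '[[[0,0,0],[0,0,0],0.2],[[0,0,0],[0,0,0],0],[[0,0,0],[0,0,0],0],[[0,0,0],[0,0,0],0],[[0,0,0],[0,0,0],0],[[0,0,0],[0,0,0],0]]' 70
```

```text
clock: 9.78
position: [0.5279, 0.1231, 0.007]
tool_rot: [-0.0, 0.23, 0.973, -0.0]
wrist_force: [0.1, -1.4, -0.0]
width: 0.5
clock: 10.28
position: [0.5282, 0.1232, 0.0077]
tool_rot: [0.0, 0.23, 0.973, 0.0]
wrist_force: [-0.5, -0.5, 4.4]
width: 0.148
```

```bash
python3 -m crank '[[[0,0,0.01],[0,0,0],0],[[0,0,0.04],[0,0,0],0],[[0,0,0.08],[0,0,0],0],[[0,0,0.12],[0,0,0],0],[[0,0,0.148],[0,0,0],0],[[0,0,0.148],[0,0,0],0]]' 80
python3 - <<'E'
from h import *
o=arm.get_obs();p=o["position"];print(p,o["tool_rot"],o["width"],o["wrist_force"])
for n in M:
    a=arm.capture(n);cv2.imwrite(f"pics/k3{n}.png",a)
    q=proj(n,p)[0];print(q,crop(n,q,56,60,7,f"pics/t{n}.png",a))
cv2.imwrite("pics/k3.png",np.hstack([cv2.imread("pics/tscene.png"),cv2.imread("pics/ttop.png")]))
E
```

```text
clock: 10.78
position: [0.5317, 0.1235, 0.1615]
tool_rot: [0.006, 0.23, 0.973, 0.002]
wrist_force: [0.8, -0.1, -1.8]
width: 0.147
[0.5317 0.1235 0.1615] [0.006  0.2297 0.9732 0.0016] 0.1465619369547865 [ 0.7704 -0.0791 -1.7693]
[256.606  230.5803] (228, 200)
[180.3635 210.6717] (152, 180)
```

View pics/k3.png

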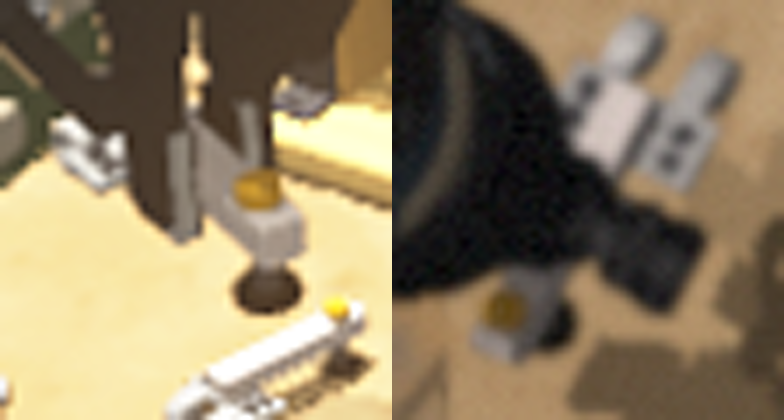

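```bash
python3 -m crank '[[[0.002,-0.036,0],[0,0,0.06],0],[[0.006,-0.072,0],[0,0,0.12],0],[[0.012,-0.108,0],[0,0,0.18],0],[[0.02,-0.144,0],[0,0,0.24],0],[[0.03,-0.18,0],[0,0,0.3],0],[[0.042,-0.215,0],[0,0,0.36],0],[[0.054,-0.25,0],[0,0,0.409],0],[[0.062,-0.285,0],[0,0,0.409],0]]'; python3 -m crank '[[[0,0,-0.005],[0,0,0],0],[[0,0,-0.01],[0,0,0],0],[[0,0,-0.01],[0,0,0],0],[[0,0,-0.01],[0,0,0],0]]'
python3 - <<'E'
from h import *
o=arm.get_obs();p=o["position"];print(p,o["tool_rot"],o["width"],o["wrist_force"])
for n in M:
    a=arm.capture(n);cv2.imwrite(f"pics/k4{n}.png",a)
a=cv2.imread("pics/k4scene.png");cv2.imwrite("pics/k4s.png",cv2.resize(a[160:235,255:345],None,fx=8,fy=8,interpolation=cv2.INTER_CUBIC))
a=cv2.imread("pics/k4top.png");cv2.imwrite("pics/k4t.png",cv2.resize(a[135:235,280:360],None,fx=6,fy=6,interpolation=cv2.INTER_CUBIC))
E
```

```text
clock: 11.55
position: [0.5891, -0.1632, 0.1526]
tool_rot: [-0.002, 0.027, 1.0, 0.001]
wrist_force: [-0.1, 0.9, -0.6]
width: 0.142
clock: 11.88
position: [0.5879, -0.1599, 0.1432]
tool_rot: [-0.003, 0.027, 1.0, 0.001]
wrist_force: [0.1, 0.7, -0.6]
width: 0.147
[ 0.5879 -0.1599  0.1432] [-0.0026  0.027   0.9996  0.0013] 0.14656033515269876 [ 0.0627  0.7195 -0.6423]
```

View pics/k4s.png

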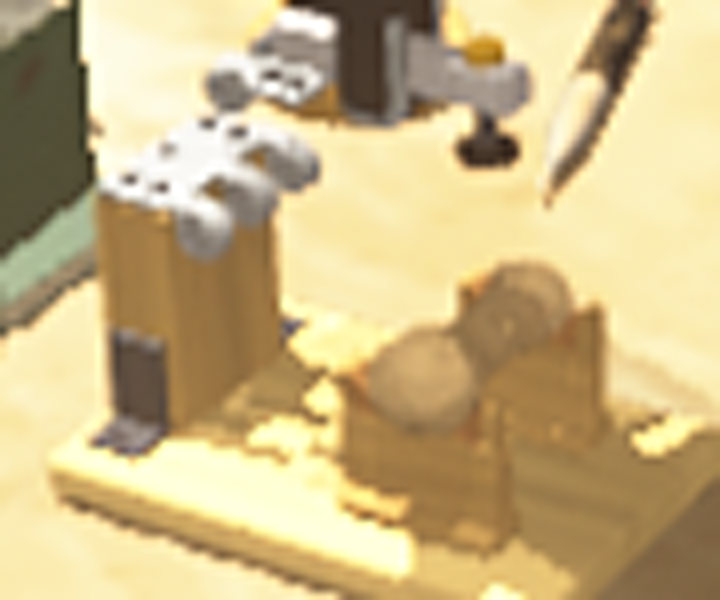

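View pics/k4t.png

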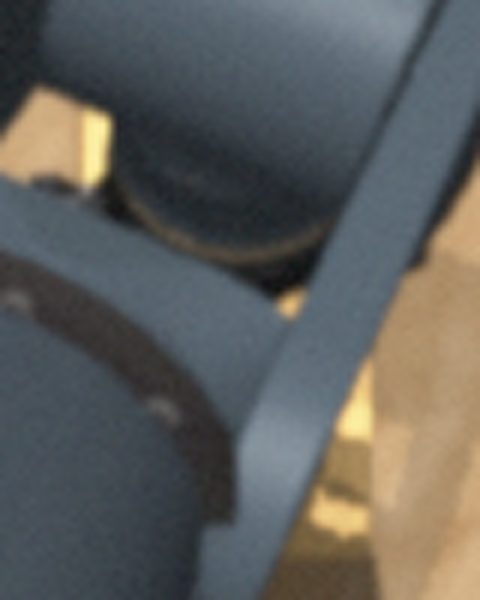

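Run:
```python
from h import *
a=cv2.imread("pics/k4scene.png")
cv2.imwrite("pics/z1.png",cv2.resize(a[158:193,264:298],None,fx=20,fy=20,interpolation=cv2.INTER_CUBIC)[:600])
cv2.imwrite("pics/z2.png",cv2.resize(a[158:183,278:324],None,fx=17,fy=17,interpolation=cv2.INTER_CUBIC))
```

```text
(no output)
```

View pics/z1.png

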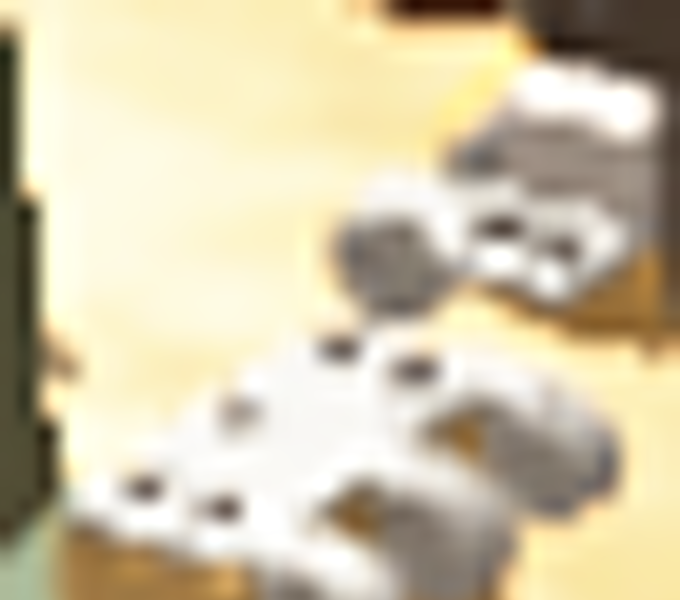

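View pics/z2.png

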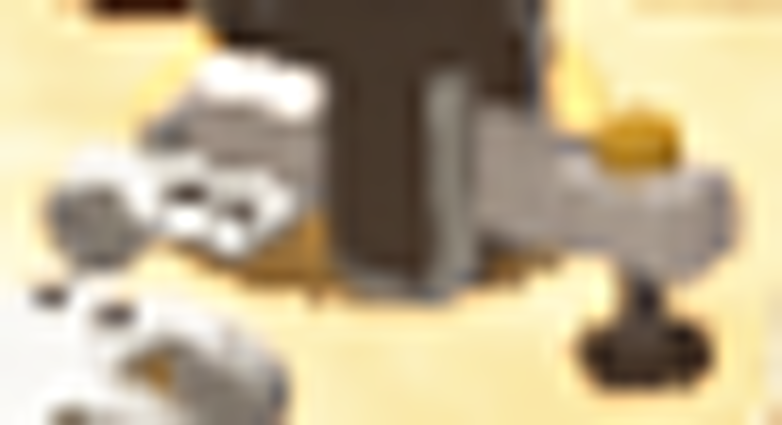

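```bash
cat > ov2.py <<'E'
from ov import *
import sys
def go(src,ps,pk,out,o=(262,156),w=64,h=46,k=12):
    im=cv2.imread(src)
    s=([e for e in stand(.0335) if e[0][2]>.05],lambda X:pose(ps,X),(255,0,0));kk=(keeper()+cyl(-.085,-.009,0,0,.001),lambda X:pose(pk,X),(0,0,255))
    cv2.imwrite(out,show(im,"scene",(o[0]+w//2,o[1]+h//2),w,h,k,[s,kk],0))
E
python3 - <<'E'
from ov2 import *
p=np.array([.5879,-.1599,.1432]);yw=-.053
pk=list(p[:2]+.0507*np.array([np.cos(yw),np.sin(yw)]))+[.1445,yw];print(pk)
go("pics/k4scene.png",[.559,-.160,0,-.055],pk,"pics/k5.png")
E
```

```text
[np.float64(0.6385288085170804), np.float64(-0.16258584216602576), 0.1445, -0.053]
```

View pics/k5.png

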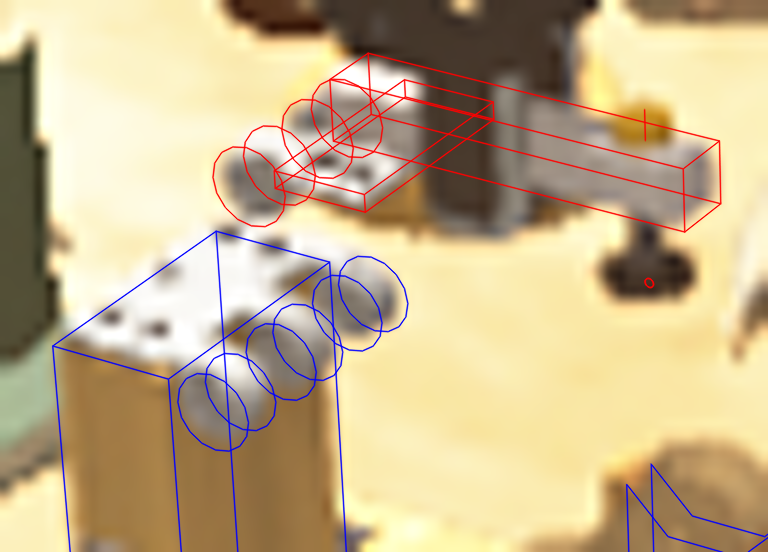

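Run:
```python
from ov2 import *
p=np.array([.5879,-.1599,.1432]);yw=-.053
pk=list(p[:2]+.0507*np.array([np.cos(yw),np.sin(yw)]))+[.1445,yw]
ps=[.559,-.160,0,-.055]
go("pics/k4scene.png",ps,pk,"pics/k6a.png",o=(276,158),w=36,h=26,k=22)
go("pics/k4scene.png",ps,pk,"pics/k6b.png",o=(264,172),w=36,h=26,k=22)
```

```text
(no output)
```

View pics/k6a.png

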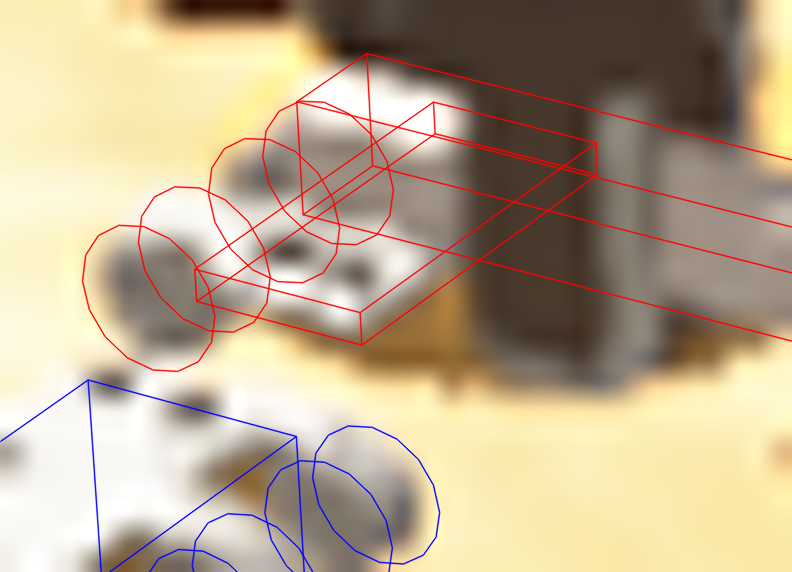

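View pics/k6b.png

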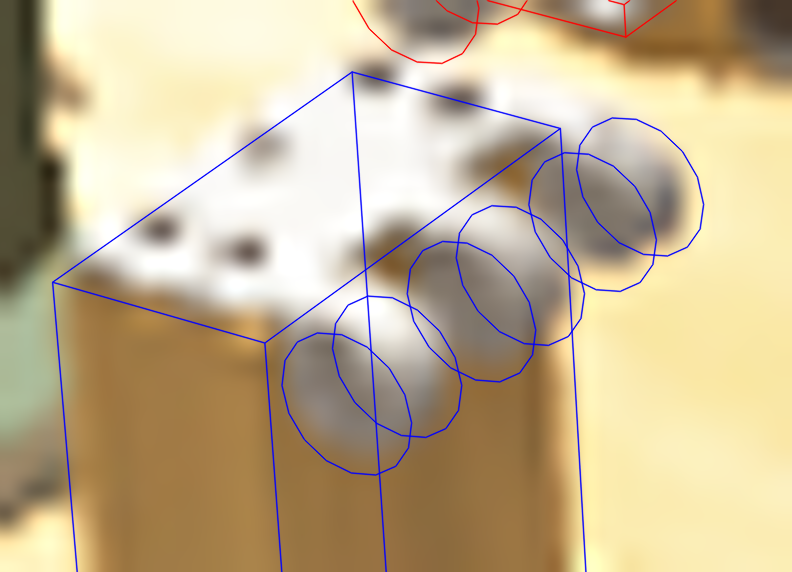

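```bash
python3 -m crank '[[[0.003,-0.001,-0.012],[0,0,0],0],[[0.006,-0.0025,-0.0245],[0,0,0],0],[[0.006,-0.0025,-0.0245],[0,0,0],0],[[0.006,-0.0025,-0.0245],[0,0,0],0]]'
python3 -m crank '[[[0,0,0],[0,0,0],0],[[0,0,0],[0,0,0],0],[[0,0,0],[0,0,0],0]]'
python3 - <<'E'
from ov2 import *
o=arm.get_obs();p=o["position"];print(p,o["tool_rot"],o["width"],o["wrist_force"])
a=arm.capture("scene");cv2.imwrite("pics/k7scene.png",a)
a=cv2.resize(a[158:193,264:304],None,fx=18,fy=18,interpolation=cv2.INTER_CUBIC);cv2.imwrite("pics/k7.png",a)
a=arm.capture("top");cv2.imwrite("pics/k7top.png",a)
E
```

```text
clock: 12.32
position: [0.5952, -0.1637, 0.1192]
tool_rot: [-0.001, 0.027, 1.0, 0.001]
wrist_force: [0.1, -0.6, -1.4]
width: 0.147
clock: 12.57
position: [0.5961, -0.1645, 0.1211]
tool_rot: [0.0, 0.027, 1.0, -0.0]
wrist_force: [0.0, 1.1, -0.1]
width: 0.146
[ 0.5961 -0.1645  0.1211] [ 0.0003  0.0274  0.9996 -0.0002] 0.14642536111461404 [ 0.0221  1.1372 -0.0642]
```

View pics/k7.png

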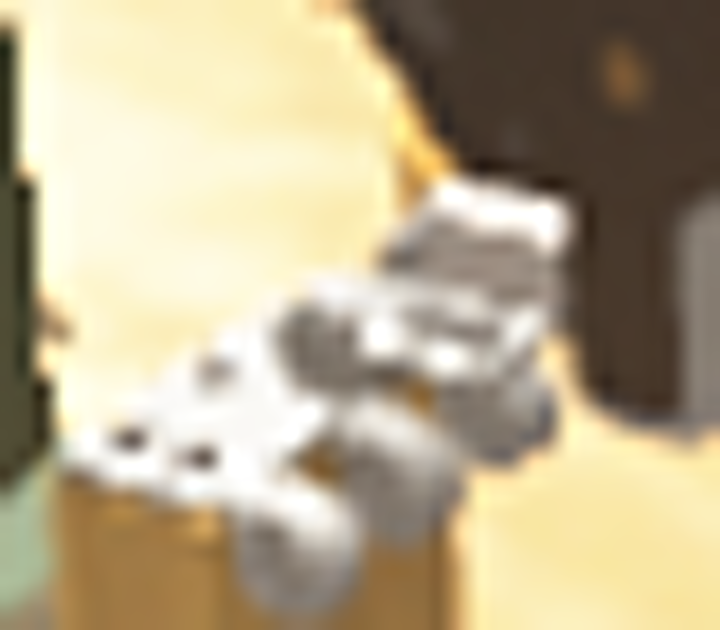

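Run:
```python
from ov2 import *
p=np.array([.5961,-.1645,.1211]);yw=-.0547
pk=list(p[:2]+.0507*np.array([np.cos(yw),np.sin(yw)]))+[.1224,yw];print(pk)
go("pics/k7scene.png",[.5605,-.162,0,-.055],pk,"pics/k8.png",o=(264,158),w=40,h=32,k=18)
```

```text
[np.float64(0.6467241694289867), np.float64(-0.16727190721800728), 0.1224, -0.0547]
```

View pics/k8.png

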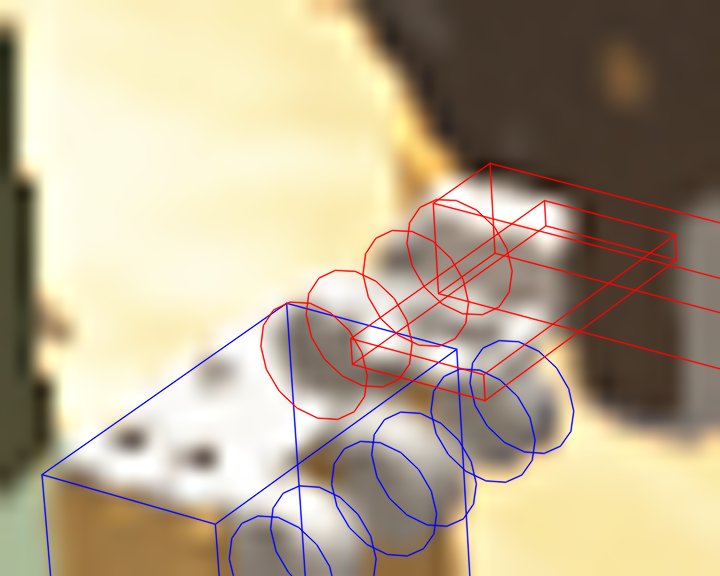

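```bash
python3 -m crank '[[[-0.004,0.0003,-0.004],[0,0,0],0],[[-0.004,0.0003,-0.007],[0,0,0],0],[[-0.004,0.0003,-0.01],[0,0,0],0],[[-0.004,0.0003,-0.012],[0,0,0],0],[[-0.004,0.0003,-0.014],[0,0,0],0],[[-0.004,0.0003,-0.014],[0,0,0],0],[[-0.004,0.0003,-0.014],[0,0,0],0]]'
python3 - <<'E'
from ov2 import *
o=arm.get_obs();p=o["position"];print(p,o["tool_rot"],o["width"],o["wrist_force"],o["wrist_torque"])
a=arm.capture("scene");cv2.imwrite("pics/k9scene.png",a)
a=cv2.resize(a[158:193,264:304],None,fx=18,fy=18,interpolation=cv2.INTER_CUBIC);cv2.imwrite("pics/k9.png",a[:600])
E
```

```text
clock: 13.25
position: [0.5919, -0.1641, 0.1065]
tool_rot: [-0.0, 0.027, 1.0, 0.0]
wrist_force: [0.3, 0.1, -1.4]
width: 0.148
[ 0.5919 -0.1641  0.1065] [-0.0001  0.0274  0.9996  0.0001] 0.1475594645302557 [ 0.3412  0.1453 -1.4455] [ 0.0126  0.0339 -0.0433]
```

View pics/k9.png

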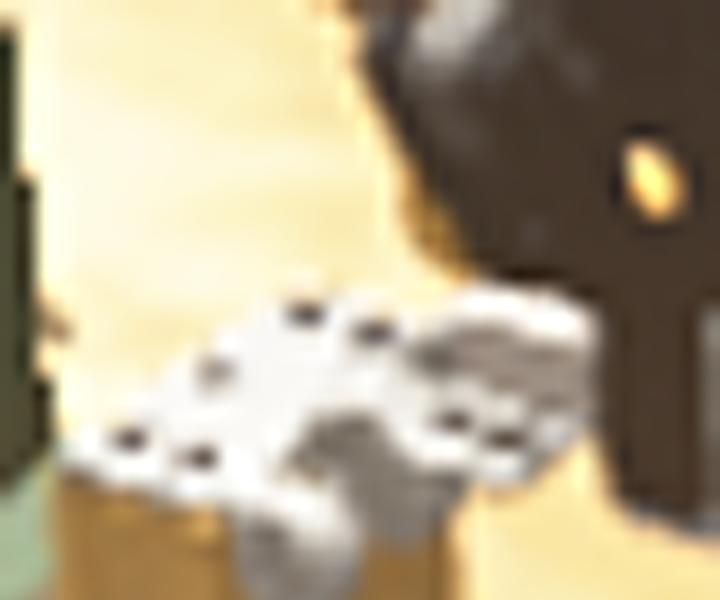

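```bash
python3 -m crank '[[[0,0,-0.003],[0,0,0],0],[[0,0,-0.005],[0,0,0],0],[[0,0,-0.007],[0,0,0],0],[[0,0,-0.007],[0,0,0],0]]';python3 -m crank '[[[0,0,-0.002],[0,0,0],0],[[0,0,-0.004],[0,0,0],0],[[0,0,-0.0058],[0,0,0],0],[[0,0,-0.0058],[0,0,0],0],[[0,0,-0.0058],[0,0,0],0]]'
python3 - <<'E'
from ov2 import *
o=arm.get_obs();p=o["position"];print(p,o["tool_rot"],o["width"],o["wrist_force"],o["wrist_torque"])
a=arm.capture("scene");cv2.imwrite("pics/k10scene.png",a)
a=cv2.resize(a[158:203,264:320],None,fx=13,fy=13,interpolation=cv2.INTER_CUBIC);cv2.imwrite("pics/k10.png",a[:600])
E
```

```text
clock: 13.63
position: [0.5916, -0.1639, 0.0992]
tool_rot: [-0.0, 0.027, 1.0, 0.0]
wrist_force: [-0.3, -0.5, -2.0]
width: 0.145
clock: 14.05
position: [0.5918, -0.164, 0.0937]
tool_rot: [-0.0, 0.027, 1.0, 0.0]
wrist_force: [1.5, 0.4, -1.0]
width: 0.147
[ 0.5918 -0.164   0.0937] [-0.0002  0.0274  0.9996  0.0001] 0.14656523073460406 [ 1.5088  0.3604 -0.9848] [ 0.0215  0.0263 -0.088 ]
```

View pics/k10.png

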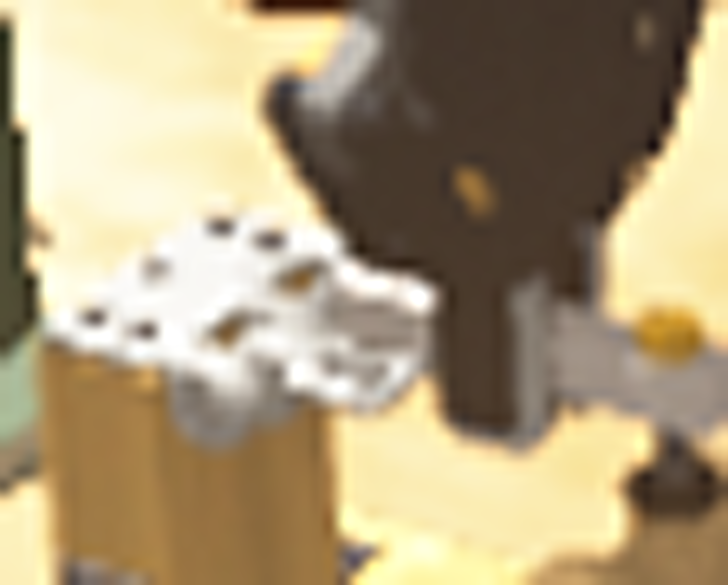

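```bash
for i in 1 2; do python3 -m crank '[[[0.001,0,0],[0,0,0],0],[[0.001,0,0],[0,0,0],0],[[0.001,0,0],[0,0,0],0],[[0.001,0,0],[0,0,0],0]]'; done; python3 -m crank '[[[0.001,0,0],[0,0,0],0],[[0.001,0,0],[0,0,0],0],[[0.001,0,0],[0,0,0],0],[[0.001,0,0],[0,0,0],0]]'
```

```text
clock: 14.43
position: [0.593, -0.1641, 0.094]
tool_rot: [0.0, 0.027, 1.0, -0.0]
wrist_force: [-0.7, 0.5, -0.8]
width: 0.144
clock: 14.77
position: [0.5939, -0.1641, 0.0939]
tool_rot: [-0.0, 0.027, 1.0, 0.0]
wrist_force: [0.7, 0.1, -2.0]
width: 0.147
clock: 15.1
position: [0.5949, -0.1641, 0.0939]
tool_rot: [0.0, 0.027, 1.0, -0.0]
wrist_force: [-0.4, -0.3, -1.1]
width: 0.145
```

```bash
for i in 1 2 3; do python3 -m crank '[[[0.001,0,0],[0,0,0],0],[[0.001,0,0],[0,0,0],0],[[0.001,0,0],[0,0,0],0],[[0.001,0,0],[0,0,0],0]]'; done
```

```text
clock: 15.43
position: [0.5959, -0.1641, 0.0939]
tool_rot: [-0.0, 0.027, 1.0, -0.0]
wrist_force: [-0.7, -0.1, -1.0]
width: 0.145
clock: 15.77
position: [0.5968, -0.164, 0.0939]
tool_rot: [-0.0, 0.027, 1.0, 0.0]
wrist_force: [-0.9, -0.4, -2.0]
width: 0.145
clock: 16.1
position: [0.597, -0.1639, 0.0938]
tool_rot: [-0.001, 0.027, 1.0, 0.0]
wrist_force: [-3.2, -1.4, -0.0]
width: 0.15
```

Run:
```python
from ov2 import *
o=arm.get_obs();print(o["position"],o["wrist_force"],o["wrist_torque"])
a=arm.capture("scene");cv2.imwrite("pics/k11scene.png",a)
a=cv2.resize(a[158:203,264:320],None,fx=13,fy=13,interpolation=cv2.INTER_CUBIC);cv2.imwrite("pics/k11.png",a[:600])
```

```text
[ 0.597  -0.1639  0.0938] [-3.1744 -1.3766 -0.0044] [-0.1168  0.5604 -0.0193]
```

View pics/k11.png

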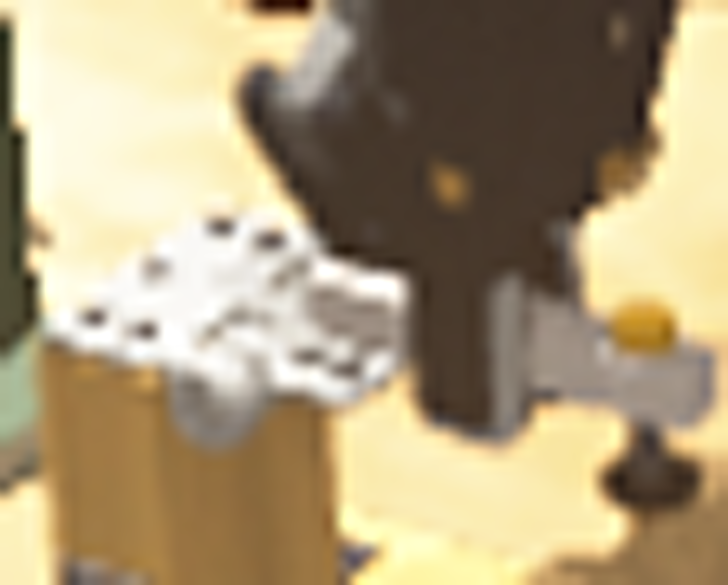

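```bash
python3 -m crank '[[[-0.003,0,0],[0,0,0],0],[[-0.003,0,0],[0,0,0],0],[[-0.003,0,0],[0,0,0],0],[[-0.003,0,0],[0,0,0],0],[[-0.003,0,0],[0,0,0],0]]'; for i in 1 2 3; do python3 -m crank '[[[0,0.001,0],[0,0,0],0],[[0,0.001,0],[0,0,0],0],[[0,0.001,0],[0,0,0],0]]'; done
```

```text
clock: 16.57
position: [0.5955, -0.1642, 0.0941]
tool_rot: [0.001, 0.027, 1.0, -0.0]
wrist_force: [0.2, -0.4, -1.4]
width: 0.147
clock: 16.82
position: [0.595, -0.163, 0.0939]
tool_rot: [0.0, 0.027, 1.0, -0.0]
wrist_force: [0.4, -0.7, -2.5]
width: 0.15
clock: 17.07
position: [0.5949, -0.162, 0.0939]
tool_rot: [-0.0, 0.027, 1.0, 0.0]
wrist_force: [0.3, -0.5, -1.2]
width: 0.144
clock: 17.32
position: [0.595, -0.1615, 0.094]
tool_rot: [0.0, 0.027, 1.0, -0.0]
wrist_force: [-0.5, -1.9, -1.9]
width: 0.147
```

```bash
python3 -m crank '[[[0,-0.004,0],[0,0,0],0],[[0,-0.004,0],[0,0,0],0],[[0,-0.004,0],[0,0,0],0],[[0,-0.004,0],[0,0,0],0]]'; for i in 1 2; do python3 -m crank '[[[0,-0.001,0],[0,0,0],0],[[0,-0.001,0],[0,0,0],0],[[0,-0.001,0],[0,0,0],0]]'; done
```

```text
clock: 17.65
position: [0.5949, -0.165, 0.0939]
tool_rot: [-0.0, 0.027, 1.0, 0.0]
wrist_force: [-0.8, -0.3, -1.2]
width: 0.146
clock: 17.9
position: [0.5948, -0.1657, 0.0939]
tool_rot: [-0.0, 0.027, 1.0, 0.0]
wrist_force: [0.2, 1.7, -1.6]
width: 0.143
clock: 18.15
position: [0.5947, -0.1659, 0.0938]
tool_rot: [-0.0, 0.027, 1.0, 0.001]
wrist_force: [0.5, 5.5, -0.2]
width: 0.147
```

```bash
python3 -m crank '[[[0,0.0033,0],[0,0,0],0],[[0,0.0033,0],[0,0,0],0],[[0,0.0033,0],[0,0,0],0],[[0,0.0033,0],[0,0,0],0],[[0,0.0033,0],[0,0,0],0],[[0,0.0033,0],[0,0,0],0]]'
python3 - <<'E'
from ov2 import *
o=arm.get_obs();p=o["position"];print(p,o["tool_rot"],o["width"],o["wrist_force"],o["wrist_torque"])
a=arm.capture("scene");cv2.imwrite("pics/f1scene.png",a)
yw=-.0547;d=np.array([np.cos(yw),np.sin(yw)])
pk=list(p[:2]+.0507*d)+[.095,yw]
go("pics/f1scene.png",[*(np.array(pk[:2])-.085*d),0,yw],pk,"pics/f1.png",o=(262,158),w=64,h=48,k=12)
cv2.imwrite("pics/f1r.png",cv2.resize(a[158:206,262:326],None,fx=12,fy=12,interpolation=cv2.INTER_CUBIC))
t=arm.capture("top");cv2.imwrite("pics/f1t.png",cv2.resize(t[130:240,260:370],None,fx=5,fy=5,interpolation=cv2.INTER_CUBIC))
E
```

```text
clock: 18.65
position: [0.595, -0.1642, 0.094]
tool_rot: [0.0, 0.028, 1.0, -0.0]
wrist_force: [-0.2, -0.0, -0.5]
width: 0.145
[ 0.595  -0.1642  0.094 ] [ 0.0001  0.0276  0.9996 -0.0002] 0.14545292688482045 [-0.2031 -0.048  -0.5446] [-0.0075 -0.0183  0.0148]
```

View pics/f1.png

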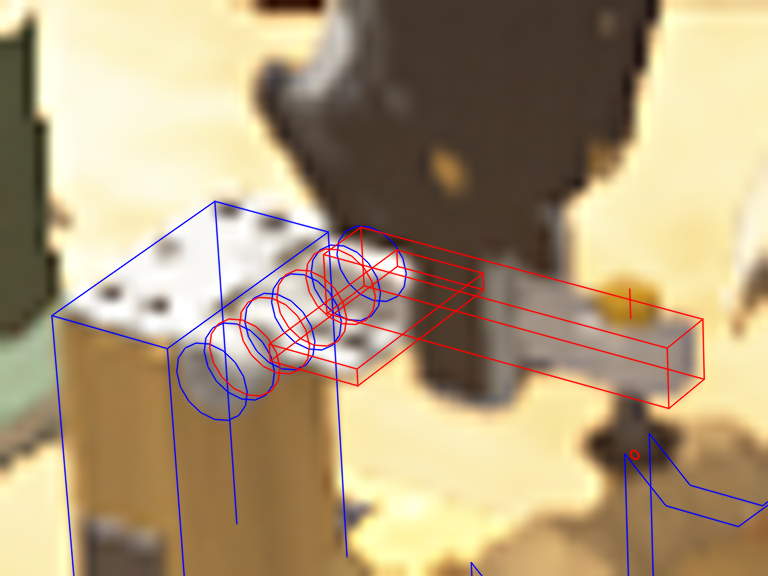

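View pics/f1r.png

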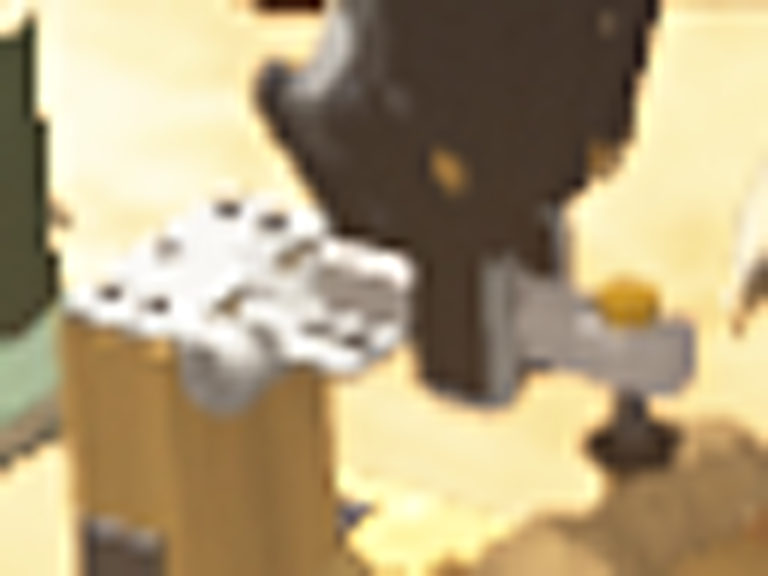

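Run:
```python
from h import *
a=arm.capture("scene");cv2.imwrite("pics/f2.png",cv2.resize(a[150:245,250:350],None,fx=6,fy=6,interpolation=cv2.INTER_CUBIC))
```

```text
(no output)
```

View pics/f2.png

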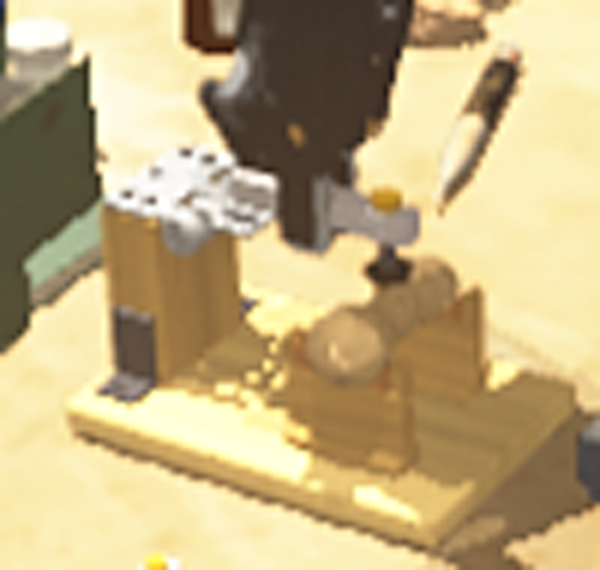

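Run:
```python
from h import *
o=arm.get_obs();print(o["position"],o["joint_vel"],o["wrist_force"],o["width"])
print(arm.finish_job(), arm.get_obs()["clock"])
```

```text
[ 0.5949 -0.164   0.0939] [ 0.0024 -0.0017 -0.0009  0.0012  0.0003 -0.0014] [-0.3265  0.2115 -1.1771] 0.14961570356963816
the job is handed in; nothing more can be done
the job is handed in; nothing more can be done
```

The toe bone is in the cradle with its thick end in the wide saddle, and I let go of it. The keeper is held level over it with its knuckles in the stand's gaps. I handed the job in at about 18.7 s of the 51 s allowed.

**Bone:** When it touched down, the tool height matched the stated 58 mm saddle floor. The later pictures show it sitting in both saddles.

**Keeper position**
- **Along the arm:** light contact with the block at about 3 N came at tool x = 0.597. I backed off the stated 2 mm to 0.595.
- **Sideways:** light contacts of up to 5.5 N came at about y = -0.1617 and -0.1656. I left it in the middle, at -0.164.
- **Height:** the hinge axis comes out at 95.2 mm against the 95 mm wanted, worked out from how I gripped it on the bench.
- **At hand-in:** the wrist force was about 1 N, and the last picture shows the pad clear of the bone.

**Disagreements and unchecked points**
- The top and scene cameras disagreed by about 4–5 mm in x, so I placed things by the scene camera and by contact.
- The robot arm blocks the top view of the hinge. The hole alignment therefore rests on those contacts, the tool height and one camera whose model overlay was about 1 pixel off. I could not look through the holes.
- While lowering the bone it first rubbed the near side of the saddle at about 5 N. I corrected that before letting go.

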